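Wedge the transit clip off a roller and hang the roller in its stand

ROBOT

A 6-joint arm with a two-finger parallel gripper is mounted at the origin on a cart in front of the work surface, level with it; the furniture and walls round the work are solid. World frame = base frame: x ahead of the robot, y to its left, z up, the work surface at z = 0. Lengths are in m, angles in rad, forces in N, time in s.
With the tool pointing down it reaches from about 0.25 to 0.775 m from the base axis. Payload 4 kg.
Tool frame: the origin (TCP) lies on the centre line of the jaws, within the pads' length; the fingertips stand 14 mm ahead of it and the grasp point (between the pads) lies 5 mm behind it (robot.tcp_to_tips is the distance from the TCP to the fingertips, in m); z points along the fingers, y is the line along which they close (so a half turn about z gives the same grasp; the last joint's range is limited). The gripper opens to 94 mm and grips with 3 to 60 N. Pads are 16 mm wide; open, the fingers measure 119 mm over their backs; the gripper's body (75 mm by 177 mm) begins 78 mm behind the grasp point.
Start: joints at [-1.447, 0.087, 1.371, -0, 1.684, -0.103], TCP at [0.124, -0.536, 0.22] pointing down, gripper open.
Joint ranges: [-3.1, 3.1], [-0.76, 2.03], [0.27, 2.55], [-1.08, 4.22], [0.17, 2.65], [-2.57, 2.57]. Speed limits (rad/s): [2.79, 2.79, 3.14, 3.14, 3.14, 3.14].

INTERFACE

Orientations are given as [roll, pitch, yaw] about the fixed x, y, z axes, in that order (R = Rz(yaw) Ry(pitch) Rx(roll)).
In Python, from bench import robot gives the robot as it stands.
- The arm moves only by the tool carry_out, never from a script. Its argument "increments" is a list of rows, each a list of 3 entries, a list of its own where there are three numbers: the closure in counts, from 0 (fully open) to 255 (shut), then the shift along the tool's x, y, z in mm, then the turn about the tool's z in degrees. In form: [[fingers, [dx, dy, dz], twist], ...]. A call has 1 to 8 rows; each row shifts and turns the commanded pose from where the row before left it, along the tool's axes as they then stand; what a row does not reach is not made up. A row lasts 1/10 s, in which the tool goes at most 50 mm and 8.59 degrees, less where a joint would pass 70% of its speed; a pose out of reach is approached as far as the arm can. A call with a gripper value outside its range is refused whole. The fingers move at their own pace and stop on an object; the grip force is fixed at half the most. Time passes only in rows, so rows that do not move let the fingers close. It gives the time, the measured TCP pose, the force, the opening and the grip force at its end, in the units of the state.
- robot.get_obs(): the state, without advancing time (a new reading comes with each control period).
- robot.snapshot(name): name is "scene" or "top" or "wrist"; returns the picture (384x512x3 uint8, blue, green, red); there is no depth.
- robot.get_calibration(name): a dict with "vfov" (degrees; the focal length in pixels is half the picture's height over the tangent of half this angle, whatever the lens; pixels are square), "cx", "cy" (the principal point, pixels), "T" (4x4, takes a point from camera to world coordinates). Camera axes: x right, y down, z forward; pixel columns grow to the right and rows downward; lengths in m; the calibration is good to about 2 mm. A picture is of the moment at which its call begins: read the wrist's pose just before it. get_calibration takes no time and is no camera call; for the wrist camera it gives the pose at the moment of the call.
- robot.close_job(): hands the job in; it is judged then, once.
The state is a dict: "time": time; "joint_positions": joint angles; "qvel": joint speeds; "joint_torque": joint torques, N m; "tool_pos": TCP position; "ee_rot": TCP orientation; "wrist_force": force on the tool from outside, world axes, zero at the start; "wrist_torque": the same for the moment, N m; "width": finger opening in m; "finger_force": force on a finger pad.
Only numpy, scipy, OpenCV 4.12 (cv2) and the standard library are available. Lean on these libraries where they do the work, as an engineer would, in place of code of your own. Each camera call takes 0.05 s, during which the arm holds its last target. There are 200 camera calls.

TASK

The mixer's roller lies in its low transit cradle with a steel spring clip snapped over the axle. Take the wedge tool by its handle, slide its blade under the clip's bridge so that the clip spreads and comes off the axle (do not pull the clip off with the fingers), and lay clip and wedge inside the steel tray. Then lift the roller out of the cradle and lower it, without dropping it, into the two open slots of the tall stand until both ends rest on the slot bottoms; leave the other things on the desk alone.

Things in the scene. Friction and masses are not known exactly. Their poses are not given: they have to be found in the camera images.
- cradle: Low fixed cradle: base plate 60 x 216 x 8 mm (x, y, z), two grey notched cheeks (44 mm wide, 8 mm thick, 47 mm tall) centred at y = +98 and -98 mm carry the roller's axle along y, its axis 45 mm above the desk. Notches 19 mm wide; the axle's top stands 6 mm above the cheeks. Origin: centre of the underside; z up.
- roller: Loose roller, about 0.3 kg: steel axle, 16 mm diameter, 214 mm long along its y; black wheel, 50 mm diameter, 24 mm wide, at the middle (grip it from above across its diameter). Level cross pins of 5 mm at y = +68 and -68 mm stick out 17 mm either side. A 24 mm collar at y = -90 to -95 mm bears on the -y cradle cheek, so a push toward -y is held. Origin: wheel's centre, on the axis.
- seat (a point): Point of the axle's axis where the clip sits at the start, y = +72 mm on the roller.
- journal_plus (a point): Point of the axle's axis at y = +82 mm on the roller; lies at a slot point of the stand when the roller is seated.
- journal_minus (a point): Point of the axle's axis at y = -82 mm on the roller; lies at the other slot point of the stand when seated (either way round is right).
- clip: Loose steel spring clip, about 60 g, on the axle; the cross pin stops it moving toward the wheel. Origin: on the axle's axis when seated; y along the axle, +y to the free end, z up. Bridge plate 34 mm wide, y from -7 to +7 mm, underside 14 mm above the origin: a tunnel 6 mm high over the axle, 12 mm wide, open at +y, with an up-sloping lip out to y = 12 mm. Low side rails rest on the axle out to y = -28 mm.
- clip_top (a point): Centre of the clip bridge's top, 18 mm above the clip's origin. Two sprung jaws hang down to 15 mm below the clip's origin. Lifted 5 to 8 mm by the blade (roughly 5 to 15 N) they spread past the axle's widest place; the clip then jumps up a few mm more and sits loosely astride. Lifted on the blade's saddle it hangs captive and can be carried.
- wedge: Loose wedge tool, 0.12 kg, lying flat: black handle block 26 mm long (x), 16 mm wide (y), 34 mm tall, and a smooth steel blade 8 mm wide that points along its +x. Origin: under the handle's centre, on the flat underside, which slides along the top of the axle; z up. Grip the handle across its 16 mm width.
- wedge_tip (a point): Tip of the blade, on its underside, 68 mm ahead of the wedge's origin. The blade is 2.2 mm thick here and rises evenly to a crest of 15 mm at 34 mm from the origin.
- wedge_saddle (a point): Blade's underside, 22 mm ahead of the wedge's origin: middle of the saddle (11 mm thick, from 13 to 32 mm ahead of the origin, between handle and crest) in which the clip's bridge can ride. It comes under the bridge when the tip is about 5 mm short of the wheel; the clip tips forward and moves up to 12 mm toward the wheel meanwhile. Riding there, its feet hang up to 20 mm below the blade.
- jaw_a (a joint): Spring angle of the clip's jaw on its +x side, rad: 0 closed, grows as it is spread (about 0.06 to 0.1 when astride the axle's widest place).
- jaw_b (a joint): The same for the jaw on the clip's -x side.
- tray: Fixed open steel tray, 110 x 150 x 16 mm outside (x, y, z), walls and floor 3 mm thick. Origin: centre of the underside, z up.
- stand: Fixed bearing stand: base 80 x 188 x 8 mm, low grey block 44 x 156 mm to 14 mm high, two grey cheeks (50 mm wide, 8 mm thick, 84 mm tall) at y = +82 and -82 mm, each with a slot open at the top, 19 mm wide, mouth flared to 33 mm over the upper 7 mm, floor 52 mm above the desk. Axle along y, wheel between the cheeks, cross pins inside them. Origin: centre of the underside.
- slot_left (a point): Where the axle's axis lies when bottomed in the slot at the stand's +y end: 60 mm above the desk; axes as the stand's.
- slot_right (a point): The same at the stand's -y end.
- amber_bottle: Bystander: amber bottle with a white cap, 41 mm across, 82 mm tall, standing behind the tray; origin under its base.
- slides: Bystander: banded stack of glass slides, 29 x 78 x 21 mm; origin under its centre.
- dropper: Bystander: small pale squeeze bottle, 24 mm across, 56 mm tall; origin under its base.
- marker_pen: Bystander: marker pen, 130 mm long, 16 mm thick, lying near the desk's front edge; origin under its centre.
Mind the look-alikes: they are no part of the job. Leave any turquoise look-alike of the clip alone.

How it is judged:
On the way, in this order (a step that is already met when the one before it is completed fails the run):
1. the wedge's tip has been slid under the clip's bridge from the axle's free end and both jaws are spread, the clip still on the axle (y of wedge_tip in the frame of clip below 0 m and x of wedge_tip in the frame of clip between -0.007 and 0.007 m and z of wedge_tip in the frame of clip between -0.005 and 0.014 m and value of joint each of jaw_a, jaw_b above 0.02 rad and distance between clip and seat below 0.012 m).
2. the clip is off the axle and clear of it (distance between clip and seat above 0.04 m), for 0.1 s.
3. clip and wedge lie in the tray, let go (x of clip in the frame of tray between -0.052 and 0.052 m and y of clip in the frame of tray between -0.072 and 0.072 m and z of clip in the frame of tray below 0.04 m and x of wedge in the frame of tray between -0.052 and 0.052 m and y of wedge in the frame of tray between -0.072 and 0.072 m and z of wedge in the frame of tray below 0.022 m and x of wedge_tip in the frame of tray between -0.052 and 0.052 m and y of wedge_tip in the frame of tray between -0.072 and 0.072 m and z of wedge_tip in the frame of tray below 0.05 m and contact force between the fingers and wedge below 0.1 N and contact force between the fingers and clip below 0.1 N), for 0.2 s.
4. the roller is lifted out of the cradle (z of roller in the frame of cradle above 0.06 m), for 0.1 s.
At the end, for the whole second after the job is handed in: Roller seated in both slots, either way round: journals within 3 mm of the slot sites, wheel within 10 mm of mid-stand, axle within 0.05 rad; clip and wedge inside the tray walls, low (clip origin under 40 mm, wedge origin under 22 mm, blade tip under 50 mm above its underside); all at rest (x of clip in the frame of tray between -0.052 and 0.052 m and y of clip in the frame of tray between -0.072 and 0.072 m and z of clip in the frame of tray below 0.04 m and x of wedge in the frame of tray between -0.052 and 0.052 m and y of wedge in the frame of tray between -0.072 and 0.072 m and z of wedge in the frame of tray below 0.022 m and x of wedge_tip in the frame of tray between -0.052 and 0.052 m and y of wedge_tip in the frame of tray between -0.072 and 0.072 m and z of wedge_tip in the frame of tray below 0.05 m and ((x of journal_plus in the frame of slot_left between -0.003 and 0.003 m and z of journal_plus in the frame of slot_left between -0.003 and 0.003 m and x of journal_minus in the frame of slot_right between -0.003 and 0.003 m and z of journal_minus in the frame of slot_right between -0.003 and 0.003 m) or (x of journal_minus in the frame of slot_left between -0.003 and 0.003 m and z of journal_minus in the frame of slot_left between -0.003 and 0.003 m and x of journal_plus in the frame of slot_right between -0.003 and 0.003 m and z of journal_plus in the frame of slot_right between -0.003 and 0.003 m)) and y of roller in the frame of stand between -0.01 and 0.01 m and angle between the y axis of roller and the y axis of stand, either way round below 0.05 rad and linear speed of each of roller, clip, wedge below 0.02 m/s and angular speed of roller below 0.3 rad/s); the robot touches nothing.
It fails at once if the fingers handle the clip while it is still on the axle (contact force between the fingers and clip above 1 N and distance between clip and seat below 0.012 m).
It fails at once if the roller is dropped (falls free faster than 0.45 m/s) (contact force between the fingers and roller below 0.05 N and linear speed of roller above 0.45 m/s).
It fails at once if a bystander is pushed away or knocked over (distance of any of amber_bottle, slides, dropper, marker_pen from where it was at the start of the episode above 0.03 m or angle between any of amber_bottle, slides, dropper, marker_pen's own z axis and vertical above 0.5 rad).
It also fails if it takes over 58 s, if anything falls off the work surface, if the arm or the gripper's body presses on something with over 40 N, if the wrist force passes 120 N, or if a joint passes its speed limit or range.

## Working session

There is one attempt and no reset: what is moved stays moved. The work goes in short steps, Python scripts to look and compute and a tool call to move; the robot and the scene stay as the last step left them, time stands still between calls to the robot, and variables do not carry over. Pictures are saved under pics/ and viewed, at most 10 in all, crops included, and the job is handed in when it is done.

Besides the shell and the picture viewer there is one more tool, called after ">>>" as a command line: name --argument value ..., lists and objects as JSON in quotes. carry_out: Moves the arm, as the interface text tells. Its arguments: {"type":"object","properties":{"increments":{"type":"array","items":{"type":"array"}}},"required":["increments"]}

```bash
mkdir -p pics
cat > h.py <<'E'
import numpy as np, cv2
from bench import robot
def cal(n):
    c=robot.get_calibration(n); f=192/np.tan(np.radians(c["vfov"])/2); return f,c["cx"],c["cy"],np.array(c["T"])
def ray(c,u,v):
    f,cx,cy,T=c; d=T[:3,:3]@np.array([(u-cx)/f,(v-cy)/f,1]); return T[:3,3],d
def onz(c,u,v,z):
    o,d=ray(c,u,v); return o+d*(z-o[2])/d[2]
def proj(c,p):
    f,cx,cy,T=c; q=T[:3,:3].T@(np.array(p)-T[:3,3]); return np.array([cx+f*q[0]/q[2],cy+f*q[1]/q[2]])
E
python3 - <<'E'
from h import *
for n in ("top","scene"):
    im=robot.snapshot(n); cv2.imwrite(f"pics/{n}0.png",im); c=cal(n); print(n,c[0],c[1:3],c[3].round(3).tolist())
a=cv2.imread("pics/top0.png"); b=cv2.imread("pics/scene0.png")
cv2.imwrite("pics/t0.png",cv2.resize(a,(800,600)));cv2.imwrite("pics/s0.png",cv2.resize(b,(800,600)))
print(robot.get_obs())
E
```

```text
top 373.40787790276283 (250.69317587439085, 190.8304864176982) [[0.013, -0.992, 0.124, 0.419], [-1.0, -0.016, -0.022, 0.165], [0.023, -0.123, -0.992, 1.197], [0.0, 0.0, 0.0, 1.0]]
scene 476.55514503304187 (262.5176061702083, 196.01342039959178) [[-0.879, -0.221, 0.422, 0.069], [-0.477, 0.396, -0.785, 1.084], [0.007, -0.891, -0.453, 0.589], [0.0, 0.0, 0.0, 1.0]]
{'time': 0.1, 'joint_positions': array([-1.44713853e+00,  8.78501670e-02,  1.37208275e+00, -2.24796225e-06,
        1.68359259e+00, -1.03091469e-01]), 'qvel': array([-0.00115537, -0.00346007, -0.00528946, -0.0001488 , -0.0002103 ,
       -0.0002071 ]), 'joint_torque': array([ 2.64526447e-03, -3.41252303e+01, -3.03301263e+01,  7.19564455e-02,
        3.04519082e-02, -9.68078984e-05]), 'tool_pos': array([ 0.12358827, -0.53546112,  0.21844843]), 'ee_rot': array([-3.13966983e+00, -1.96685620e-04,  2.26748822e-01]), 'wrist_force': array([-0.28238116,  0.57971752,  0.14462949]), 'wrist_torque': array([-0.02605197, -0.02552413, -0.03093862]), 'finger_force': 0.0, 'width': 0.09378070289587483}
```

View pics/t0.png

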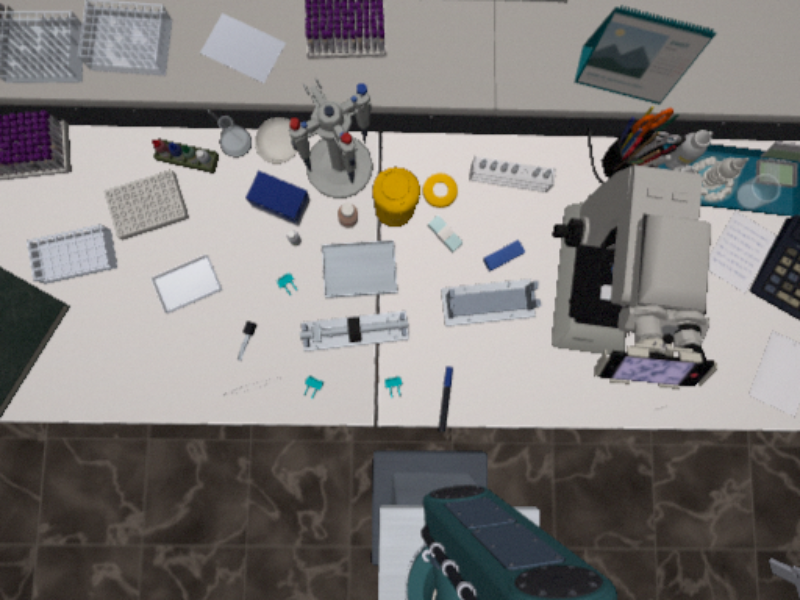

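View pics/s0.png

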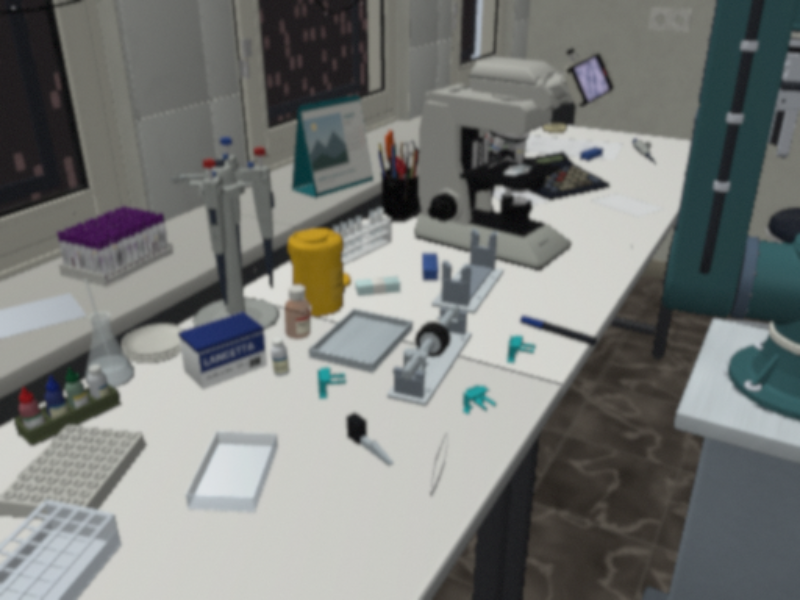

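Run:
```python
from h import *
a=cv2.imread("pics/top0.png"); b=cv2.imread("pics/scene0.png")
A=cv2.resize(a[150:240,145:355],None,fx=3.8,fy=3.8,interpolation=cv2.INTER_CUBIC)
B=cv2.resize(b[145:305,190:335],None,fx=1.6,fy=1.6,interpolation=cv2.INTER_CUBIC)
o=np.zeros((600,800,3),np.uint8); o[:A.shape[0],:A.shape[1]]=A[:,:800]; o[344:600,:232]=B[:256,:232]
C=cv2.resize(b[190:262,240:310],None,fx=3.5,fy=3.5,interpolation=cv2.INTER_CUBIC); o[344:344+252,240:240+245]=C[:252]
cv2.imwrite("pics/crop1.png",o)
c=cal("top"); k=.64
for n,u,v,z in [("wheel",355,330,.07),("cradleL",302,332,.047),("cradleR",408,328,.047),("tray",360,268,.01),("standL",445,305,.06),("standR",536,300,.06),("wh",250,327,.034),("wt",241,358,.01),("bottle",347,213,.08),("dropper",293,237,.05),("slides",445,234,.02)]:
    print(n,onz(c,u*k,v*k,z).round(3))
```

```text
wheel [0.497 0.211 0.07 ]
cradleL [0.493 0.315 0.047]
cradleR [0.504 0.107 0.047]
tray [0.629 0.205 0.01 ]
standL [0.549 0.035 0.06 ]
standR [ 0.562 -0.145  0.06 ]
wh [0.502 0.42  0.034]
wt [0.441 0.441 0.01 ]
bottle [0.725 0.231 0.08 ]
dropper [0.682 0.339 0.05 ]
slides [0.701 0.031 0.02 ]
```

View pics/crop1.png

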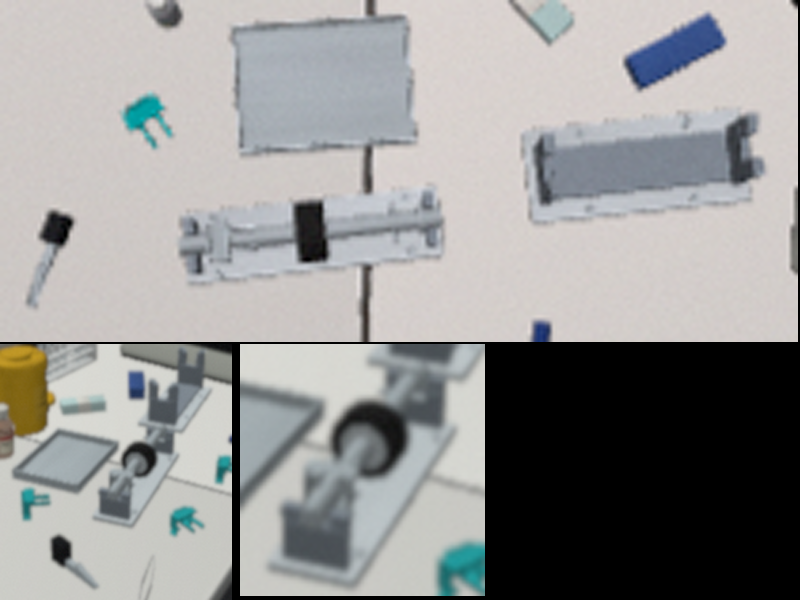

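Candidates: clip – turquoise look‑alikes at (288,283), (314,386), (394,386) vs. the steel clip on the axle at about (315,328) (crop (215,240)), so I choose the steel one on the cradle's left (+y) end. Tray: steel one at (360,268), not the white one at (187,284). Wedge: black handle at (250,327), tip at (241,358). Stand at (490,303).

>>> carry_out --increments '[[0, [26, -38, 0], 0], [0, [26, -38, 0], 0], [0, [26, -38, 0], 0], [0, [26, -38, 0], 0], [0, [26, -38, 0], 0], [0, [26, -38, 0], 0], [0, [26, -38, 0], 0], [0, [26, -38, 0], 0]]'

```text
time: 0.9
tool_pos: [0.258, -0.1911, 0.2191]
ee_rot: [-3.142, -0.0, 0.226]
wrist_force: [0.6, -0.4, 0.2]
width: 0.094
finger_force: 0.0
```

>>> carry_out --increments '[[0, [26, -38, 0], 0], [0, [26, -38, 0], 0], [0, [26, -38, 0], 0], [0, [26, -38, 0], 0], [0, [26, -38, 0], 0], [0, [26, -38, 0], 0], [0, [26, -38, 0], 0], [0, [26, -38, 0], 0]]'

```text
time: 1.7
tool_pos: [0.3922, 0.1521, 0.2191]
ee_rot: [3.141, 0.0, 0.228]
wrist_force: [0.5, -0.4, 0.6]
width: 0.0941
finger_force: 0.0
```

>>> carry_out --increments '[[0, [26, -38, 0], 0], [0, [26, -38, 0], 0], [0, [26, -38, 0], 0], [0, [26, -38, 0], 0], [0, [0, 0, 0], 0]]'

```text
time: 2.2
tool_pos: [0.4597, 0.3255, 0.2161]
ee_rot: [-3.141, 0.004, 0.231]
wrist_force: [0.5, -0.5, -1.2]
width: 0.0942
finger_force: 0.0
```

Run:
```python
from h import *
c=cal("wrist"); im=robot.snapshot("wrist"); cv2.imwrite("pics/w1.png",im); np.save("w1.npy",np.array([c[0],c[1],c[2],*c[3].ravel()])); print(c); o=robot.get_obs(); print(o["time"],o["tool_pos"],o["ee_rot"],o["joint_positions"])
cv2.imwrite("pics/w1b.png",cv2.resize(im,(800,600)))
```

```text
(np.float64(310.2239242290797), 257.74543967353753, 193.71096151413298, array([[ 0.22969525, -0.94301997, -0.24073518,  0.52908038],
       [-0.97326186, -0.22286287, -0.05561917,  0.34191281],
       [-0.00120095,  0.24707382, -0.96899592,  0.38001244],
       [ 0.        ,  0.        ,  0.        ,  1.        ]]))
2.25 [0.45917428 0.3231166  0.2168974 ] [3.14017705 0.00437066 0.22980666] [ 5.12304765e-01  1.16757445e-01  1.34362536e+00 -1.42089829e-04
  1.68580186e+00  1.85327535e+00]
```

View pics/w1b.png

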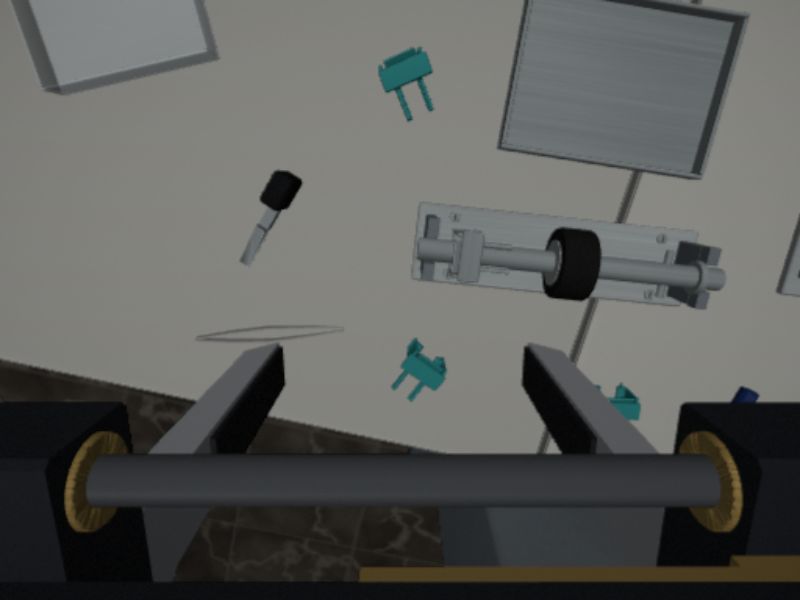

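Run:
```python
from h import *
a=np.load("w1.npy"); c=(a[0],a[1],a[2],a[3:].reshape(4,4)); im=cv2.imread("pics/w1.png"); k=.64
g=im.max(2)
m=np.zeros(g.shape,np.uint8); m[95:145,155:205]=(g[95:145,155:205]<70)
n,l,s,ct=cv2.connectedComponentsWithStats(m); i=1+s[1:,4].argmax(); print("handle px",ct[i],s[i]); 
h=onz(c,*ct[i],.018); print("handle",h.round(4))
t=onz(c,246*k,264*k,.001); print("tip",t.round(4)); d=t-h; print("len",np.hypot(*d[:2]),"yaw",np.degrees(np.arctan2(d[1],d[0])))
T=onz(c,*ct[i],.018)
# rotated rect
r=cv2.minAreaRect(cv2.findNonZero((l==i).astype(np.uint8))); b=cv2.boxPoints(r); print("box world z34/0",[(onz(c,*p,.034)[:2].round(4).tolist()) for p in b])
for n,u,v,z in [("axle end top",420,249,.045),("clip",470,255,.063),("wheel",572,263,.045),("axle R end",722,279,.045),("trayBL",500,148,.016),("trayBR",700,178,.016),("trayTL",528,0,.016),("trayTR",747,15,.016)]: print(n,onz(c,u*k,v*k,z).round(4))
```

```text
handle px [179.27330508 121.97033898] [167 109  26  36 472]
handle [0.5006 0.4274 0.018 ]
tip [0.4371 0.4481 0.001 ]
len 0.06674845701879134 yaw 161.90674309666028
box world z34/0 [[0.4816, 0.4417], [0.5183, 0.4283], [0.5128, 0.4093], [0.4756, 0.4224]]
axle end top [0.486  0.3198 0.045 ]
clip [0.492  0.2881 0.063 ]
wheel [0.5009 0.2142 0.045 ]
axle R end [0.5143 0.1079 0.045 ]
trayBL [0.566  0.2795 0.016 ]
trayBR [0.5793 0.1322 0.016 ]
trayTL [0.6611 0.2875 0.016 ]
trayTR [0.6863 0.1415 0.016 ]
```

>>> carry_out --increments '[[0, [21.4, -30.7, 0], 0], [0, [21.4, -30.7, 0], 0], [0, [21.4, -30.7, 0], 0], [0, [0, 0, 20], 8], [0, [0, 0, 30], 8], [0, [0, 0, 30], 8], [0, [0, 0, 30], 7.7], [0, [0, 0, 0], 0]]'

```text
time: 3.05
tool_pos: [0.4985, 0.4221, 0.1039]
ee_rot: [3.132, 0.006, -0.328]
wrist_force: [-0.4, -0.0, -1.2]
width: 0.094
finger_force: 0.0
```

Run:
```python
from h import *
c=cal("wrist"); im=robot.snapshot("wrist"); o=robot.get_obs(); print(o["time"],o["tool_pos"].round(4),o["ee_rot"].round(3),o["joint_positions"].round(3))
print("cam",c[3].round(4).tolist())
print("tcp px",proj(c,o["tool_pos"]))
cv2.imwrite("pics/w2.png",im)
```

```text
3.1 [0.4999 0.4233 0.1071] [ 3.136e+00  3.000e-03 -3.250e-01] [ 0.616  0.367  1.259 -0.     1.522  2.512]
cam [[-0.3213, -0.9163, -0.239, 0.5668], [-0.9469, 0.3132, 0.0723, 0.4009], [0.0086, 0.2495, -0.9683, 0.2677], [0.0, 0.0, 0.0, 1.0]]
tcp px [255.69212942 244.35771655]
```

View pics/w2.png

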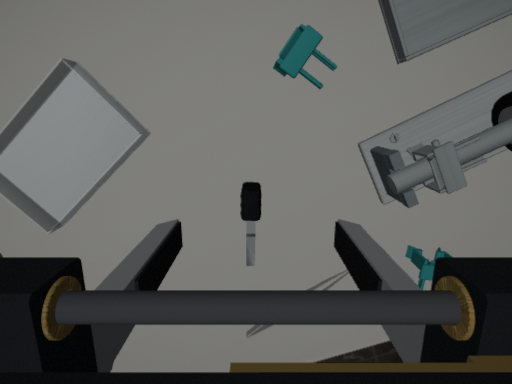

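Run:
```python
from h import *
im=cv2.imread("pics/w2.png"); o=robot.get_obs(); c=cal("wrist"); p=o["tool_pos"]; y=o["ee_rot"][2]
m=(im.max(2)<70).astype(np.uint8); M=np.zeros_like(m); M[170:226,230:275]=m[170:226,230:275]
n,l,s,ct=cv2.connectedComponentsWithStats(M); i=1+s[1:,4].argmax(); print(s[i],ct[i])
def rel(u,v,z):
    d=onz(c,u,v,z)-p; print((d[0]*np.cos(y)+d[1]*np.sin(y)).round(4),(d[0]*np.sin(y)-d[1]*np.cos(y)).round(4))
rel(*ct[i],.018); rel(251,265,.001); rel(ct[i][0],s[i][1],.034); rel(ct[i][0],s[i][1]+s[i][3],.025)
```

```text
[241 182  20  39 748] [250.57085561 201.20454545]
0.0 -0.0061
-0.0679 -0.0064
0.0201 -0.0057
-0.0152 -0.0061
```

>>> carry_out --increments '[[0, [0, -6, 30], 0], [0, [0, 0, 30], 0], [60, [0, 0, 20], 0], [160, [0, 0, 8], 0], [255, [0, 0, 0], 0], [255, [0, 0, 0], 0], [255, [0, 0, 0], 0], [255, [0, 0, 0], 0]]'

```text
time: 3.9
tool_pos: [0.5041, 0.432, 0.0233]
ee_rot: [-3.139, -0.002, -0.326]
wrist_force: [-0.6, 0.1, -0.4]
width: 0.0497
finger_force: 0.0
```

>>> carry_out --increments '[[255, [0, 0, 0], 0], [255, [0, 0, 0], 0]]'

```text
time: 4.1
tool_pos: [0.5034, 0.4315, 0.0219]
ee_rot: [-3.141, -0.0, -0.326]
wrist_force: [0.0, 0.4, -0.2]
width: 0.0332
finger_force: 0.0
```

>>> carry_out --increments '[[255, [0, 0, 2], 0], [255, [0, 0, 0], 0], [255, [0, 0, 0], 0], [255, [0, 0, 0], 0]]'

```text
time: 4.5
tool_pos: [0.503, 0.4313, 0.019]
ee_rot: [3.141, 0.0, -0.326]
wrist_force: [-0.9, -0.1, -0.6]
width: 0.016
finger_force: 30.0
```

>>> carry_out --increments '[[255, [0, 0, -35], 0], [255, [0, 0, -35], 0], [255, [-19, 34, -20], 0], [255, [0, 0, 0], -8.3], [255, [0, 0, 0], -8.3], [255, [0, 0, 0], -8.3], [255, [0, 0, 0], -8.3], [255, [0, 0, 0], -8.3]]'

```text
time: 5.3
tool_pos: [0.4741, 0.4053, 0.1091]
ee_rot: [-3.142, 0.0, 0.404]
wrist_force: [0.3, -0.3, -1.5]
width: 0.0161
finger_force: 30.0
```

>>> carry_out --increments '[[255, [0, 0, 0], -8.3], [255, [0, 0, 0], -8.3], [255, [0, 0, 0], -8.3], [255, [0, 0, 0], -8.3], [255, [0, 0, 0], -8.3], [255, [0, 0, 0], -8.3], [255, [0, 0, 0], -8.3], [255, [0, 0, 0], -8.3]]'

```text
time: 6.1
tool_pos: [0.4741, 0.4053, 0.109]
ee_rot: [-3.141, 0.0, 1.563]
wrist_force: [0.0, 0.1, -0.5]
width: 0.0163
finger_force: 30.0
```

>>> carry_out --increments '[[255, [0, 0, 0], -8.4], [255, [0, 0, 0], 0], [255, [0, 0, 0], 0]]'

```text
time: 6.4
tool_pos: [0.4742, 0.4053, 0.1092]
ee_rot: [-3.141, 0.0, 1.7]
wrist_force: [-1.0, 0.3, -0.5]
width: 0.016
finger_force: 30.0
```

Run:
```python
from h import *
c=cal("wrist"); im=robot.snapshot("wrist"); o=robot.get_obs(); print(o["time"],o["tool_pos"].round(4),o["ee_rot"].round(3),o["joint_positions"].round(3))
a=robot.snapshot("scene"); cs=cal("scene"); cv2.imwrite("pics/s3.png",a); cv2.imwrite("pics/w3.png",im)
for q in [(.5,.2139,.045),(.486,.3198,.045),(.4905,.285,.063)]: print(proj(c,q).round(1),proj(cs,q).round(1))
o=np.zeros((600,800,3),np.uint8); o[:336,:448]=cv2.resize(im,(448,336))
C=cv2.resize(a[170:270,225:345],None,fx=4,fy=4,interpolation=cv2.INTER_CUBIC)
o[200:600,320:800]=C
cv2.imwrite("pics/c3.png",o)
```

```text
6.45 [0.4742 0.4053 0.1092] [-3.141  0.     1.701] [0.616 0.294 1.349 0.    1.499 0.486]
[258.2 411.5] [276.2 215.7]
[258.1 309.4] [259.6 238.3]
[258. 361.] [265.5 223.4]
```

View pics/c3.png

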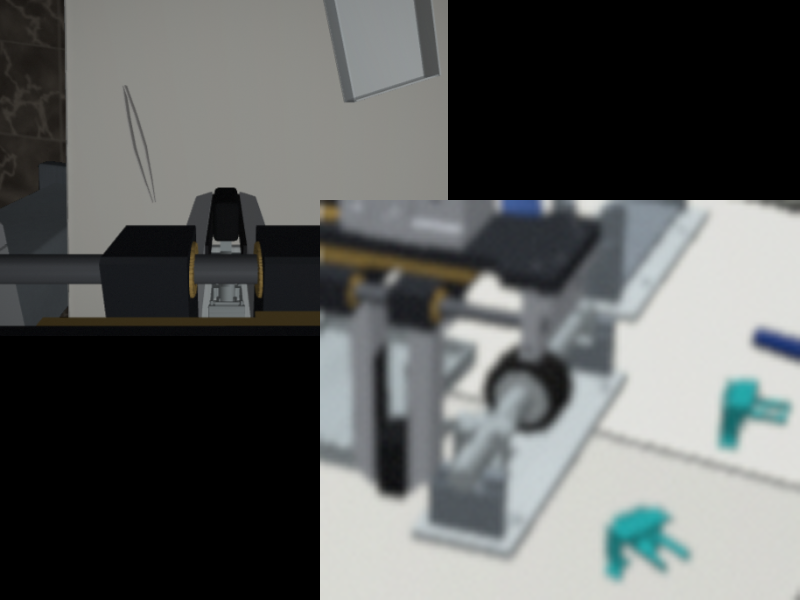

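Run:
```python
import cv2
a=cv2.imread("pics/w3.png")[205:372,205:310]
cv2.imwrite("pics/c4.png",cv2.resize(cv2.convertScaleAbs(a,alpha=1.4),None,fx=3.5,fy=3.5,interpolation=cv2.INTER_CUBIC))
```

```text
(no output)
```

View pics/c4.png

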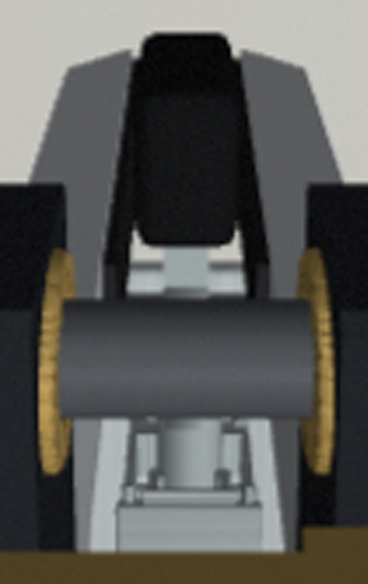

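Run:
```python
from h import *
a=cv2.cvtColor(cv2.imread("pics/w3.png"),cv2.COLOR_BGR2GRAY).astype(int)
for r in (270,276,282,284,286,326,330,334,342,345,350,358): print(r,a[r,232:286].tolist())
```

```text
270 [66, 66, 70, 47, 18, 8, 8, 14, 14, 12, 14, 59, 34, 9, 14, 12, 15, 14, 14, 15, 14, 15, 17, 15, 16, 14, 15, 17, 15, 12, 18, 14, 15, 16, 17, 17, 16, 16, 12, 14, 61, 34, 10, 7, 10, 6, 10, 7, 27, 57, 65, 65, 66, 66]
276 [65, 65, 57, 28, 8, 10, 11, 16, 14, 12, 96, 132, 139, 139, 139, 135, 130, 130, 129, 121, 111, 108, 107, 107, 107, 107, 107, 108, 108, 108, 108, 108, 116, 127, 129, 129, 136, 139, 140, 139, 140, 113, 51, 7, 6, 7, 7, 7, 9, 28, 59, 65, 66, 66]
282 [65, 84, 50, 27, 26, 25, 16, 14, 13, 31, 85, 95, 94, 95, 95, 96, 98, 96, 95, 103, 114, 116, 116, 116, 116, 116, 115, 115, 115, 116, 115, 116, 109, 98, 93, 92, 92, 94, 95, 95, 94, 91, 52, 16, 6, 6, 19, 25, 25, 27, 52, 63, 65, 65]
284 [71, 86, 51, 25, 26, 24, 16, 15, 15, 59, 116, 126, 128, 129, 129, 132, 130, 128, 127, 124, 118, 116, 117, 116, 117, 117, 117, 116, 116, 116, 116, 116, 121, 126, 125, 126, 130, 130, 131, 129, 126, 127, 88, 35, 8, 8, 17, 23, 27, 27, 50, 62, 64, 65]
286 [74, 87, 50, 27, 26, 25, 19, 13, 12, 83, 123, 128, 131, 130, 131, 133, 133, 131, 128, 125, 110, 105, 107, 108, 107, 108, 108, 109, 109, 110, 110, 111, 1
[... 1140 characters left out ...]
, 84, 101, 111, 90, 96, 82, 88, 88, 87, 87, 89, 90, 87, 88, 87, 88, 88, 89, 89, 89, 90, 90, 89, 88, 88, 88, 84, 84, 83, 82, 83, 83, 86, 81, 52, 86, 108, 95, 104, 122, 128, 128, 127, 126, 88, 59]
350 [129, 131, 129, 129, 131, 117, 83, 94, 98, 97, 97, 98, 97, 97, 98, 98, 98, 97, 96, 98, 98, 98, 98, 97, 97, 98, 97, 98, 97, 97, 97, 97, 98, 97, 98, 97, 97, 97, 97, 97, 96, 96, 96, 96, 95, 95, 96, 96, 122, 129, 126, 125, 111, 71]
358 [130, 130, 128, 129, 130, 129, 90, 102, 108, 108, 106, 108, 108, 108, 107, 108, 108, 108, 108, 108, 109, 108, 108, 109, 109, 109, 109, 110, 109, 110, 110, 110, 110, 110, 110, 110, 110, 110, 110, 110, 109, 111, 111, 111, 110, 110, 110, 108, 124, 128, 126, 126, 126, 109]
```

>>> carry_out --increments '[[255, [0, 0.5, 20], 0], [255, [0, 0, 14], 0], [255, [-15, 0, 0], 0], [255, [-19, 0, 0], 0], [255, [0, 0, 0], 0], [255, [0, 0, 0], 0]]'

```text
time: 7.1
tool_pos: [0.4802, 0.3709, 0.0767]
ee_rot: [3.14, -0.001, 1.701]
wrist_force: [0.4, 0.2, -1.1]
width: 0.0156
finger_force: 30.0
```

>>> carry_out --increments '[[255, [0, 0, 1], 0], [255, [0, 0, 0], 0], [255, [0, 0, 0], 0]]'

```text
time: 7.4
tool_pos: [0.4793, 0.372, 0.0746]
ee_rot: [3.141, -0.0, 1.704]
wrist_force: [0.3, -0.3, -2.9]
width: 0.0159
finger_force: 30.0
```

>>> carry_out --increments '[[255, [0, 0, 1], 0], [255, [0, 0, 0], 0], [255, [0, 0, 0], 0]]'

```text
time: 7.7
tool_pos: [0.4792, 0.3717, 0.0733]
ee_rot: [-3.141, 0.0, 1.704]
wrist_force: [-0.1, 0.1, -1.7]
width: 0.0157
finger_force: 30.0
```

>>> carry_out --increments '[[255, [0, 0, 1], 0], [255, [0, 0, 0], 0], [255, [0, 0, 0], 0]]'

```text
time: 8.0
tool_pos: [0.4793, 0.3716, 0.0723]
ee_rot: [-3.141, 0.0, 1.703]
wrist_force: [-0.5, -0.8, -0.5]
width: 0.0154
finger_force: 30.0
```

>>> carry_out --increments '[[255, [0, 0, 0.7], 0], [255, [0, 0, 0], 0], [255, [0, 0, 0], 0]]'

```text
time: 8.3
tool_pos: [0.4794, 0.3717, 0.0718]
ee_rot: [3.141, 0.0, 1.703]
wrist_force: [0.4, -0.5, -0.8]
width: 0.0158
finger_force: 30.0
```

>>> carry_out --increments '[[255, [-5, 0, 0], 0], [255, [-5, 0, 0], 0], [255, [-5, 0, 0], 0], [255, [-5, 0, 0], 0], [255, [0, 0, 0], 0]]'

```text
time: 8.8
tool_pos: [0.4822, 0.3509, 0.0718]
ee_rot: [3.142, 0.001, 1.702]
wrist_force: [0.3, 0.3, -0.3]
width: 0.0155
finger_force: 30.0
```

Run:
```python
from h import *
w=robot.snapshot("wrist"); s=robot.snapshot("scene"); cv2.imwrite("pics/w5.png",w); cv2.imwrite("pics/s5.png",s)
A=cv2.resize(cv2.convertScaleAbs(w[205:372,205:310],alpha=1.4),None,fx=3.5,fy=3.5,interpolation=cv2.INTER_CUBIC)
B=cv2.resize(s[185:265,235:305],None,fx=6,fy=6,interpolation=cv2.INTER_CUBIC)
o=np.zeros((600,800,3),np.uint8); o[:A.shape[0],:A.shape[1]]=A; o[:480,370:790]=B; cv2.imwrite("pics/c5.png",o)
```

```text
(no output)
```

View pics/c5.png

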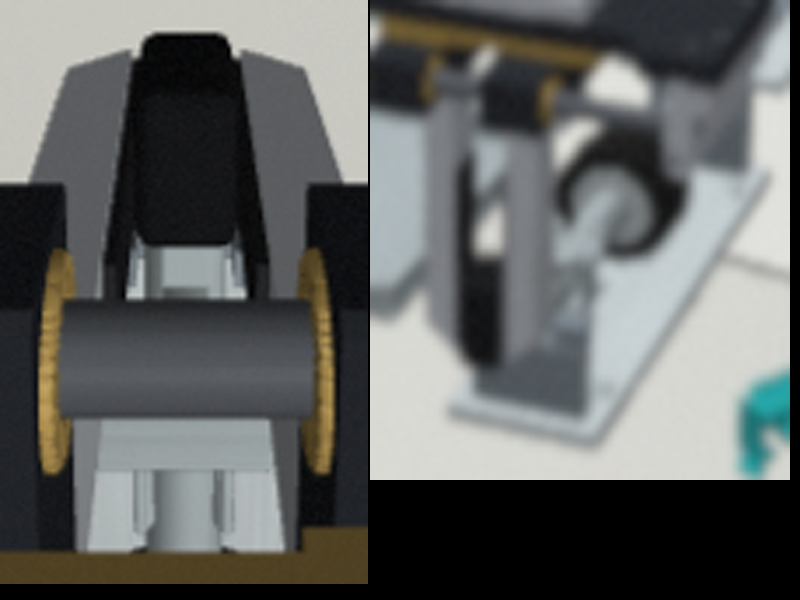

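>>> carry_out --increments '[[255, [-4, 0, 0], 0], [255, [-4, 0, 0], 0], [255, [-4, 0, 0], 0], [255, [-3, 0, 0], 0], [255, [0, 0, 0], 0]]'

```text
time: 9.4
tool_pos: [0.4841, 0.3363, 0.0718]
ee_rot: [3.142, 0.001, 1.703]
wrist_force: [-0.2, 0.2, 0.6]
width: 0.0156
finger_force: 30.0
```

>>> carry_out --increments '[[255, [-3, 0, 0], 0], [255, [-3, 0, 0], 0], [255, [-3, 0, 0], 0], [255, [-3, 0, 0], 0], [255, [0, 0, 0], 0]]'

```text
time: 9.9
tool_pos: [0.4857, 0.3241, 0.0717]
ee_rot: [-3.141, 0.001, 1.703]
wrist_force: [-0.2, -0.5, 0.3]
width: 0.0159
finger_force: 30.0
```

Run:
```python
from h import *
w=robot.snapshot("wrist"); cv2.imwrite("pics/w6.png",w); w5=cv2.imread("pics/w5.png")
for r in (w5,w):
    g=cv2.cvtColor(r,cv2.COLOR_BGR2GRAY); print(g[205:365:1,258].tolist())
```

```text
[142, 142, 143, 142, 142, 143, 142, 142, 143, 70, 6, 5, 5, 7, 5, 5, 7, 7, 9, 8, 5, 7, 6, 8, 6, 9, 9, 12, 14, 14, 13, 15, 17, 15, 16, 15, 16, 17, 15, 16, 15, 16, 17, 14, 14, 15, 15, 15, 15, 18, 16, 16, 16, 16, 15, 15, 16, 16, 16, 14, 15, 15, 16, 16, 14, 16, 14, 15, 15, 12, 57, 108, 117, 117, 117, 117, 118, 117, 118, 118, 118, 109, 83, 72, 69, 43, 28, 27, 31, 33, 38, 40, 43, 43, 46, 50, 52, 54, 55, 57, 60, 60, 60, 61, 63, 65, 66, 66, 66, 64, 62, 60, 59, 57, 56, 55, 53, 52, 47, 69, 104, 112, 113, 114, 113, 112, 111, 113, 113, 113, 114, 115, 113, 114, 105, 111, 114, 113, 113, 113, 112, 113, 113, 112, 113, 113, 113, 113, 113, 113, 113, 112, 112, 113, 114, 113, 113, 89, 56, 47]
[143, 143, 143, 143, 144, 88, 70, 99, 119, 59, 7, 9, 7, 8, 10, 7, 5, 7, 8, 6, 7, 6, 7, 7, 7, 7, 10, 12, 14, 14, 12, 16, 15, 15, 14, 15, 17, 16, 15, 17, 16, 16, 16, 15, 17, 14, 17, 16, 17, 18, 15, 15, 15, 17, 15, 12, 14, 16, 16, 18, 19, 14, 15, 17, 16, 17, 17, 16, 15, 10, 58, 110, 119, 118, 118, 118, 118, 118, 118, 119, 119, 119, 86, 72, 69, 44, 29, 28, 29, 34, 37, 39, 43, 44, 45, 50, 54, 54, 57, 58, 59, 60, 60, 62, 62, 65, 66, 67, 66, 65, 62, 62, 60, 58, 58, 56, 54, 52, 49, 61, 85, 87, 98, 113, 117, 117, 116, 116, 116, 116, 116, 116, 116, 116, 115, 116, 116, 116, 116, 116, 116, 116, 116, 116, 116, 115, 116, 116, 117, 117, 116, 116, 116, 116, 116, 117, 101, 67, 49, 48]
```

>>> carry_out --increments '[[255, [-3, 0, 0], 0], [255, [-3, 0, 0], 0], [255, [-3, 0, 0], 0], [255, [-3, 0, 0], 0], [255, [-3, 0, 0], 0], [255, [0, 0, 0], 0]]'

```text
time: 10.55
tool_pos: [0.4877, 0.3095, 0.0718]
ee_rot: [3.142, 0.001, 1.703]
wrist_force: [0.1, -0.6, 0.2]
width: 0.016
finger_force: 30.0
```

>>> carry_out --increments '[[255, [-3, 0, 0], 0], [255, [-3, 0, 0], 0], [255, [-3, 0, 0], 0], [255, [0, 0, 0], 0]]'

```text
time: 10.95
tool_pos: [0.4888, 0.3006, 0.0717]
ee_rot: [-3.141, 0.001, 1.703]
wrist_force: [-0.6, -0.1, 1.3]
width: 0.016
finger_force: 30.4
```

Run:
```python
from h import *
w=robot.snapshot("wrist"); s=robot.snapshot("scene"); cv2.imwrite("pics/w7.png",w); cv2.imwrite("pics/s7.png",s)
A=cv2.resize(cv2.convertScaleAbs(w[205:372,205:310],alpha=1.4),None,fx=3.5,fy=3.5,interpolation=cv2.INTER_CUBIC)
B=cv2.resize(s[185:265,235:305],None,fx=6,fy=6,interpolation=cv2.INTER_CUBIC)
o=np.zeros((600,800,3),np.uint8); o[:A.shape[0],:A.shape[1]]=A; o[:480,370:790]=B; cv2.imwrite("pics/c7.png",o)
```

View pics/c7.png

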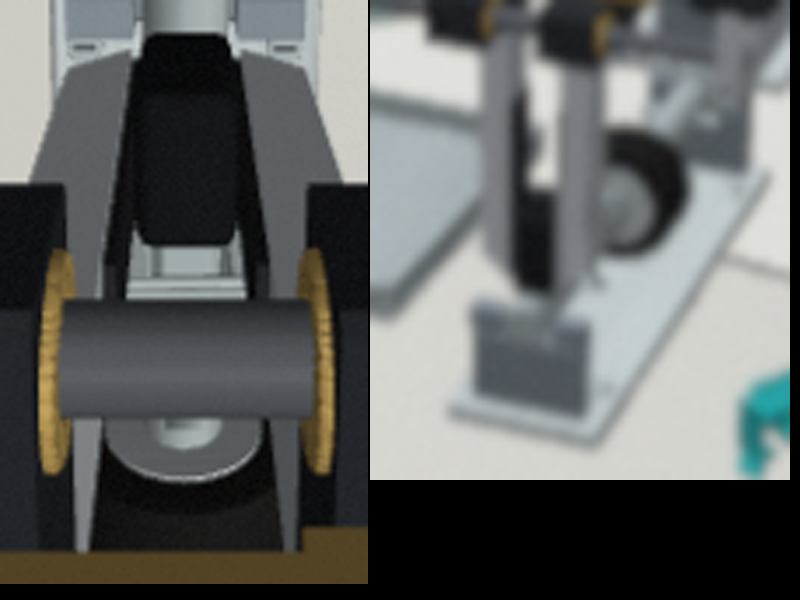

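Run:
```python
from h import *
c=cal("wrist"); o=robot.get_obs(); p=o["tool_pos"]; y=o["ee_rot"][2]
g=cv2.cvtColor(cv2.imread("pics/w7.png"),cv2.COLOR_BGR2GRAY)
for u in (244,258,270): print(u,g[270:295,u].tolist())
for r in (276,281,284,288):
    for z in (.053+.011,.053+.015,.053+.02):
        d=onz(c,258,r,z)-p; print(r,z,(d[0]*np.cos(y)+d[1]*np.sin(y)).round(4))
```

```text
244 [25, 45, 65, 94, 100, 99, 99, 99, 99, 99, 100, 99, 98, 99, 89, 115, 129, 108, 108, 121, 70, 30, 28, 32, 35]
258 [18, 16, 16, 13, 13, 58, 111, 120, 120, 120, 120, 120, 120, 103, 93, 118, 127, 95, 109, 120, 68, 31, 28, 31, 33]
270 [16, 16, 16, 16, 41, 73, 80, 68, 64, 65, 65, 61, 60, 57, 90, 123, 130, 100, 112, 116, 66, 30, 30, 31, 35]
276 0.064 -0.0244
276 0.068 -0.0222
276 0.073 -0.0194
281 0.064 -0.0278
281 0.068 -0.0255
281 0.073 -0.0226
284 0.064 -0.0298
284 0.068 -0.0275
284 0.073 -0.0246
288 0.064 -0.0326
288 0.068 -0.0302
288 0.073 -0.0272
```

>>> carry_out --increments '[[255, [-2, 0, 0], 0], [255, [-1.5, 0, 0], 0], [255, [0, 0, 0], 0], [255, [0, 0, 0], 0]]'

```text
time: 11.45
tool_pos: [0.4891, 0.2981, 0.0718]
ee_rot: [3.142, -0.0, 1.704]
wrist_force: [-1.2, 2.4, 1.9]
width: 0.0161
finger_force: 30.9
```

Run:
```python
from h import *
w=robot.snapshot("wrist"); cv2.imwrite("pics/w8.png",w)
g=cv2.cvtColor(w,cv2.COLOR_BGR2GRAY)
for u in (244,258,270): print(u,g[270:295,u].tolist())
```

```text
244 [24, 47, 65, 95, 100, 100, 99, 99, 99, 99, 100, 100, 99, 98, 85, 107, 127, 122, 110, 119, 70, 31, 27, 31, 34]
258 [16, 17, 15, 13, 13, 57, 112, 120, 121, 120, 121, 119, 121, 100, 90, 115, 127, 106, 109, 119, 69, 31, 28, 30, 35]
270 [14, 14, 14, 15, 36, 76, 83, 84, 71, 68, 67, 68, 61, 52, 87, 120, 123, 100, 111, 116, 67, 30, 28, 31, 34]
```

>>> carry_out --increments '[[255, [-1.5, 0, 0], 0], [255, [-1.5, 0, 0], 0], [255, [0, 0, 0], 0], [255, [0, 0, 0], 0]]'

```text
time: 11.9
tool_pos: [0.4897, 0.2942, 0.0717]
ee_rot: [3.142, 0.001, 1.703]
wrist_force: [0.4, -0.2, 1.5]
width: 0.0156
finger_force: 30.6
```

Run:
```python
from h import *
w=robot.snapshot("wrist"); cv2.imwrite("pics/w9.png",w)
g=cv2.cvtColor(w,cv2.COLOR_BGR2GRAY)
for u in (244,258,270): print(u,g[270:295,u].tolist(),g[322:365:2,u].tolist())
g=cv2.cvtColor(cv2.imread("pics/w7.png"),cv2.COLOR_BGR2GRAY)
for u in (244,258,270): print(u,g[322:365:2,u].tolist())
o=robot.get_obs();print(o["tool_pos"],o["wrist_force"],o["wrist_torque"])
```

```text
244 [26, 46, 65, 79, 98, 100, 101, 100, 99, 98, 100, 100, 98, 98, 86, 90, 119, 127, 95, 109, 70, 33, 28, 32, 35] [53, 51, 66, 64, 92, 23, 8, 8, 9, 8, 14, 15, 14, 15, 15, 15, 15, 16, 17, 13, 29, 49]
258 [16, 14, 17, 15, 14, 58, 112, 121, 121, 120, 121, 119, 120, 121, 103, 93, 119, 127, 95, 109, 70, 32, 29, 30, 34] [52, 63, 89, 65, 67, 64, 64, 8, 5, 6, 10, 17, 20, 14, 16, 17, 17, 16, 18, 15, 29, 49]
270 [14, 15, 15, 16, 44, 80, 85, 86, 85, 84, 85, 78, 74, 73, 60, 86, 118, 123, 94, 109, 70, 33, 31, 31, 34] [52, 52, 64, 64, 96, 34, 7, 9, 10, 11, 18, 20, 19, 18, 20, 18, 20, 17, 19, 18, 32, 47]
244 [52, 51, 63, 63, 65, 65, 66, 66, 77, 32, 5, 7, 9, 8, 16, 14, 13, 15, 13, 16, 27, 49]
258 [53, 63, 88, 117, 120, 120, 65, 64, 65, 64, 67, 7, 8, 9, 7, 15, 18, 19, 17, 18, 29, 48]
270 [53, 51, 65, 63, 64, 65, 65, 63, 89, 45, 7, 9, 8, 10, 14, 19, 17, 19, 18, 18, 31, 49]
[0.48972424 0.29421484 0.07172932] [ 0.06007546 -0.51957649  1.67543651] [-0.09395244 -0.10533258 -0.04309769]
```

Run:
```python
from h import *
c=cal("wrist"); o=robot.get_obs(); p=o["tool_pos"]; y=o["ee_rot"][2]
X=np.array([np.cos(y),np.sin(y),0]); Y=np.array([np.sin(y),-np.cos(y),0])
P=lambda x,yy,z: proj(c,p+X*x+Y*yy+np.array([0,0,z-p[2]])).round(1)
print("tip",P(-.068,0,.054),"tip edges",P(-.068,.004,.054))
a=np.array([-.1324,.9912,0]); R=np.array([.5002,.2139,.045])
for s in (.012,.010,.02): print(s,proj(c,R+a*s+[0,0,.008]).round(1),proj(c,R+a*s+[0,0,.025]).round(1))
for x,z in ((-.013,.087),(-.013,.064),(-.034,.068)): print(x,z,P(x,0,z))
g=cv2.cvtColor(cv2.imread("pics/w9.png"),cv2.COLOR_BGR2GRAY)
for r in range(324,346,2): print(r,g[r,228:290].tolist())
```

```text
tip [257.2 326.9] tip edges [263.1 326.9]
0.012 [256.9 327.2] [256.8 345.1]
0.01 [256.9 329.8] [256.8 347.8]
0.02 [256.9 317. ] [256.8 334.2]
-0.013 0.087 [257.1 278.3]
-0.013 0.064 [257.2 258.9]
-0.034 0.068 [257.2 293.7]
324 [62, 63, 63, 63, 63, 62, 41, 31, 46, 51, 52, 51, 51, 52, 52, 52, 51, 51, 52, 51, 51, 52, 52, 52, 50, 50, 53, 55, 58, 60, 63, 65, 67, 71, 73, 75, 58, 52, 52, 52, 52, 51, 52, 52, 52, 52, 53, 52, 52, 61, 41, 30, 31, 36, 46, 49, 47, 49, 48, 49, 48, 48]
326 [94, 92, 92, 92, 92, 92, 47, 6, 17, 43, 65, 67, 65, 67, 66, 67, 66, 66, 66, 66, 66, 65, 66, 67, 59, 61, 65, 71, 78, 84, 89, 95, 101, 108, 115, 120, 84, 65, 65, 66, 65, 65, 64, 65, 64, 65, 64, 75, 77, 54, 22, 7, 8, 8, 50, 58, 58, 59, 58, 58, 58, 58]
328 [93, 93, 92, 93, 92, 78, 36, 8, 10, 10, 17, 47, 73, 72, 66, 65, 64, 65, 65, 64, 65, 65, 64, 65, 64, 64, 65, 65, 65, 65, 65, 66, 66, 66, 65, 67, 65, 64, 64, 64, 64, 64, 64, 64, 64, 85, 93, 63, 27, 11, 8, 8, 7, 8, 39, 55, 57, 58, 58, 59, 58, 57]
330 [93, 93, 92, 92, 91, 67, 26, 9, 8, 5, 7, 5, 11, 29, 54, 88, 92, 79, 69, 66, 67, 66, 67, 66, 67, 66, 66, 66, 66, 67, 67,
[... 1036 characters left out ...]
56, 21, 12, 14, 8, 14, 12, 10, 12, 9, 9, 10, 8, 8, 8, 5, 5, 7, 9, 7, 9, 8, 9, 8, 8, 9, 6, 7, 9, 6, 8, 9, 6, 7, 7, 10, 9, 12, 11, 11, 12, 10, 14, 15, 18, 20, 21, 19, 19, 16, 20, 33, 53, 57, 57, 57, 57, 57]
342 [92, 92, 91, 92, 54, 15, 12, 11, 14, 11, 13, 13, 11, 14, 15, 13, 14, 15, 14, 15, 12, 8, 9, 8, 7, 9, 11, 9, 9, 9, 10, 9, 10, 10, 11, 8, 11, 12, 12, 12, 18, 19, 18, 20, 19, 19, 18, 19, 18, 20, 18, 19, 18, 17, 18, 27, 52, 58, 56, 57, 57, 57]
344 [92, 93, 91, 91, 47, 12, 13, 14, 11, 14, 13, 14, 13, 13, 16, 17, 15, 14, 15, 17, 18, 15, 16, 18, 17, 16, 16, 16, 17, 14, 17, 17, 16, 17, 18, 19, 19, 19, 20, 20, 18, 18, 20, 18, 20, 21, 20, 18, 19, 19, 18, 20, 18, 20, 17, 18, 51, 58, 58, 58, 57, 49]
```

Run:
```python
from h import *
w=cv2.imread("pics/w9.png"); s=robot.snapshot("scene"); cv2.imwrite("pics/s9.png",s)
A=cv2.resize(cv2.convertScaleAbs(w[255:345,222:294],alpha=1.6),None,fx=5.5,fy=5.5,interpolation=cv2.INTER_CUBIC)
B=cv2.resize(cv2.convertScaleAbs(s[205:255,248:292],alpha=1.2),None,fx=8.5,fy=8.5,interpolation=cv2.INTER_CUBIC)
o=np.zeros((600,800,3),np.uint8); o[:A.shape[0],:A.shape[1]]=A; o[:B.shape[0],410:410+B.shape[1]]=B; cv2.imwrite("pics/c9.png",o); print(A.shape,B.shape)
```

```text
(495, 396, 3) (425, 374, 3)
```

View pics/c9.png

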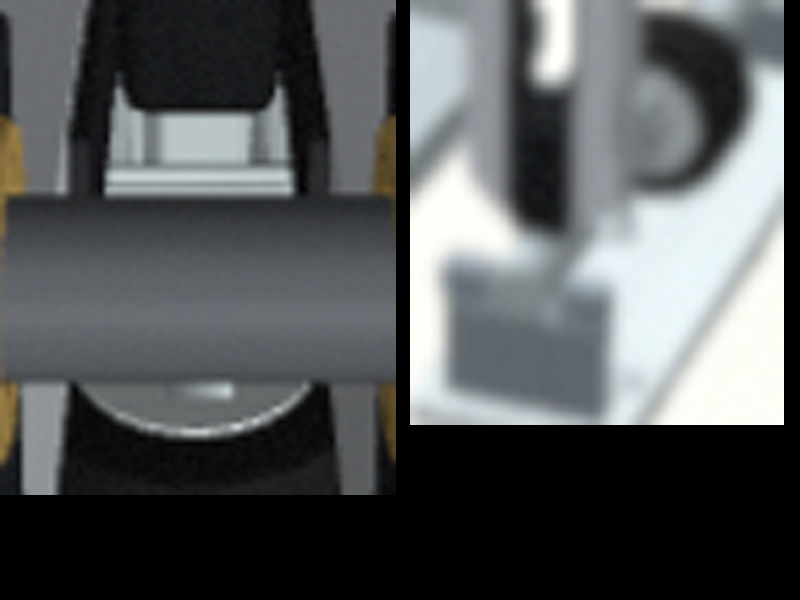

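>>> carry_out --increments '[[255, [-2, 0, 0], 0], [255, [0, 0, 0], 0], [255, [0, 0, 0], 0]]'

```text
time: 12.3
tool_pos: [0.4898, 0.2935, 0.0718]
ee_rot: [3.141, -0.001, 1.704]
wrist_force: [-0.1, 3.3, 1.9]
width: 0.0161
finger_force: 30.6
```

```bash
cat > f.py <<'E'
from h import *
import sys
w=robot.snapshot("wrist"); cv2.imwrite(f"pics/{sys.argv[1]}.png",w)
g=cv2.cvtColor(w,cv2.COLOR_BGR2GRAY)
for u in (244,258,270): print(u,g[270:292,u].tolist())
for r in (279,282,288): print(r,g[r,236:284].tolist())
o=robot.get_obs();print(o["time"],o["tool_pos"].round(4),o["wrist_force"].round(1))
E
python3 f.py w10
```

```text
244 [26, 46, 65, 94, 100, 100, 100, 99, 98, 99, 100, 101, 99, 98, 74, 88, 120, 126, 93, 110, 70, 33]
258 [15, 15, 15, 15, 11, 58, 112, 120, 121, 120, 120, 120, 120, 121, 92, 91, 120, 127, 99, 110, 68, 32]
270 [15, 14, 15, 15, 46, 80, 86, 85, 84, 84, 85, 78, 73, 74, 59, 88, 120, 122, 101, 112, 68, 34]
279 [10, 9, 12, 15, 15, 14, 83, 98, 99, 98, 108, 107, 81, 76, 83, 101, 117, 121, 121, 120, 121, 121, 120, 121, 121, 121, 121, 120, 121, 117, 113, 91, 65, 70, 84, 96, 99, 99, 49, 12, 7, 8, 10, 9, 9, 14, 56, 67]
282 [26, 25, 17, 15, 15, 31, 89, 99, 99, 92, 107, 109, 79, 74, 82, 101, 117, 120, 121, 120, 120, 120, 120, 120, 120, 121, 121, 120, 122, 117, 113, 82, 64, 68, 73, 93, 99, 98, 56, 16, 9, 6, 20, 26, 27, 28, 53, 66]
288 [28, 28, 19, 14, 15, 67, 90, 94, 93, 94, 94, 99, 101, 99, 100, 101, 100, 100, 99, 100, 99, 99, 99, 99, 98, 99, 100, 101, 100, 100, 101, 100, 99, 100, 101, 99, 100, 100, 94, 49, 8, 11, 26, 28, 27, 29, 53, 59]
12.35 [0.4898 0.2935 0.0718] [0.4 5.  1.1]
```

>>> carry_out --increments '[[255, [3, 0, 0], 0], [255, [3, 0, 0], 0], [255, [0, 0, 0], 0]]'

```text
time: 12.65
tool_pos: [0.4892, 0.2984, 0.0717]
ee_rot: [-3.142, 0.001, 1.703]
wrist_force: [-0.2, -1.3, 1.6]
width: 0.0159
finger_force: 30.1
```

```bash
python3 f.py w11
```

```text
244 [26, 48, 64, 67, 96, 102, 101, 100, 100, 99, 100, 102, 100, 99, 98, 70, 92, 123, 127, 98, 58, 34]
258 [15, 15, 17, 14, 16, 59, 112, 120, 120, 120, 120, 120, 120, 122, 121, 91, 90, 122, 126, 99, 59, 31]
270 [15, 15, 17, 15, 44, 91, 96, 95, 94, 94, 95, 87, 84, 83, 82, 64, 86, 118, 123, 102, 60, 33]
279 [11, 12, 14, 12, 14, 15, 83, 98, 99, 98, 108, 110, 83, 75, 82, 101, 117, 121, 121, 121, 120, 120, 120, 120, 121, 120, 120, 120, 121, 118, 114, 84, 64, 72, 94, 99, 99, 100, 51, 9, 10, 10, 10, 11, 11, 11, 56, 67]
282 [26, 25, 19, 12, 16, 32, 90, 101, 100, 96, 107, 107, 81, 75, 82, 101, 116, 120, 119, 120, 121, 121, 120, 120, 120, 121, 120, 120, 121, 117, 114, 82, 67, 68, 84, 98, 100, 100, 58, 18, 10, 6, 19, 26, 28, 28, 53, 66]
288 [27, 29, 18, 14, 13, 87, 120, 127, 127, 127, 127, 128, 127, 128, 127, 127, 127, 127, 127, 126, 126, 126, 126, 126, 126, 126, 126, 124, 125, 125, 124, 124, 124, 123, 123, 123, 122, 122, 118, 60, 9, 6, 24, 27, 27, 28, 53, 59]
12.7 [0.4892 0.2985 0.0717] [-0.5 -1.8  2.4]
```

>>> carry_out --increments '[[255, [0, 0, -3], 0], [255, [0, 0, -3], 0], [255, [0, 0, -3], 0], [255, [0, 0, -3], 0], [255, [0, 0, -4], 0], [255, [0, 0, 0], 0]]'

```text
time: 13.3
tool_pos: [0.4895, 0.299, 0.0886]
ee_rot: [3.14, -0.0, 1.703]
wrist_force: [0.7, -0.7, -2.1]
width: 0.0158
finger_force: 30.1
```

```bash
python3 f.py w12
```

```text
244 [30, 49, 66, 97, 104, 103, 103, 103, 102, 102, 102, 102, 103, 102, 101, 102, 65, 93, 123, 135, 70, 26]
258 [17, 15, 16, 15, 14, 59, 112, 120, 120, 119, 120, 121, 120, 121, 121, 121, 76, 94, 125, 132, 75, 31]
270 [17, 16, 17, 17, 45, 86, 84, 82, 83, 83, 77, 76, 76, 69, 65, 65, 61, 95, 125, 123, 71, 33]
279 [11, 10, 12, 15, 14, 16, 86, 101, 102, 102, 102, 108, 88, 77, 83, 101, 117, 120, 120, 120, 120, 120, 119, 120, 120, 120, 120, 121, 118, 113, 103, 93, 66, 68, 83, 98, 101, 102, 53, 8, 8, 7, 8, 12, 11, 12, 55, 66]
282 [27, 25, 17, 17, 16, 31, 92, 103, 103, 99, 98, 107, 90, 79, 83, 102, 117, 120, 120, 120, 120, 120, 120, 120, 119, 120, 120, 120, 118, 112, 103, 100, 71, 70, 76, 98, 103, 103, 59, 17, 8, 8, 19, 29, 27, 29, 53, 66]
288 [28, 28, 20, 13, 13, 85, 117, 123, 123, 123, 124, 124, 124, 123, 124, 124, 124, 124, 124, 124, 123, 124, 125, 124, 123, 123, 124, 124, 124, 124, 124, 124, 124, 125, 125, 125, 125, 125, 122, 62, 8, 10, 23, 27, 27, 27, 52, 59]
13.35 [0.4893 0.2989 0.0882] [ 0.1 -0.3 -1.4]
```

>>> carry_out --increments '[[255, [0, 0, -6], 0], [255, [0, 0, -8], 0], [255, [0, 0, -8], 0], [255, [0, 0, -8], 0], [255, [0, 0, -8], 0], [255, [0, 0, -8], 0], [255, [0, 0, -5], 0], [255, [0, 0, 0], 0]]'

```text
time: 14.15
tool_pos: [0.4896, 0.2991, 0.14]
ee_rot: [3.14, -0.001, 1.703]
wrist_force: [-0.3, 0.1, -1.6]
width: 0.0162
finger_force: 30.1
```

```bash
python3 f.py w13
python3 - <<'E'
from h import *
# tray corners from w1 (top rim outer z=.016)
a=np.load("w1.npy"); c=(a[0],a[1],a[2],a[3:].reshape(4,4)); k=.64
P=[onz(c,u*k,v*k,.016)[:2] for u,v in ((500,148),(700,178),(747,15))]
e=P[1]-P[0]; print("len y",np.linalg.norm(e),"yaw of tray y",np.degrees(np.arctan2(-e[1],-e[0]))-90, "x side",np.linalg.norm(P[2]-P[1]),np.degrees(np.arctan2(*(P[2]-P[1])[::-1])))
print("center",(P[0]+P[2])/2)
E
```

```text
244 [15, 46, 65, 96, 103, 104, 102, 102, 102, 102, 101, 101, 102, 102, 101, 100, 65, 93, 123, 136, 69, 27]
258 [17, 13, 16, 14, 12, 58, 111, 120, 120, 119, 119, 120, 120, 120, 120, 120, 75, 94, 123, 131, 75, 32]
270 [14, 15, 17, 15, 44, 85, 83, 82, 83, 82, 77, 76, 76, 70, 66, 65, 62, 95, 125, 123, 70, 31]
279 [10, 8, 13, 15, 12, 14, 86, 101, 102, 101, 102, 107, 87, 69, 68, 90, 114, 119, 120, 120, 120, 120, 119, 120, 120, 119, 120, 119, 100, 74, 65, 62, 58, 68, 82, 99, 102, 101, 52, 9, 8, 6, 9, 8, 9, 15, 56, 66]
282 [27, 26, 18, 12, 12, 32, 92, 103, 102, 100, 97, 106, 88, 69, 66, 87, 113, 120, 120, 119, 120, 119, 120, 119, 120, 120, 119, 120, 100, 72, 65, 62, 58, 69, 76, 96, 102, 102, 58, 15, 8, 6, 19, 26, 27, 27, 52, 65]
288 [27, 27, 18, 14, 14, 85, 117, 123, 123, 124, 124, 124, 123, 123, 123, 124, 124, 123, 124, 123, 124, 124, 123, 123, 123, 124, 123, 123, 123, 124, 124, 123, 124, 124, 125, 124, 125, 125, 122, 62, 8, 9, 24, 29, 28, 26, 53, 58]
14.2 [0.4892 0.2989 0.1392] [-0.4 -0.9 -2.1]
len y 0.14782725005642328 yaw of tray y 5.183301594417486 x side 0.10730843265932431 4.9671584380885285
center [0.62612056 0.21049462]
```

>>> carry_out --increments '[[255, [-4, 6, 0], 0], [255, [-9, 14, 0], 0], [255, [-13, 20, 0], 0], [255, [-14, 21, 0], 0], [255, [-14, 21, 0], 0], [255, [-13, 19, 0], 0], [255, [-8, 12, 0], 0], [255, [-4, 6, 0], 0]]'

```text
time: 15.0
tool_pos: [0.6189, 0.2347, 0.1378]
ee_rot: [-3.141, 0.0, 1.701]
wrist_force: [-0.3, 0.3, -1.0]
width: 0.0158
finger_force: 30.1
```

>>> carry_out --increments '[[255, [0, 0, 6], 0], [255, [0, 0, 12], 0], [255, [0, 0, 15], 0], [255, [0, 0, 15], 0], [255, [0, 0, 15], 0], [255, [0, 0, 12], 0], [255, [0, 0, 6], 0], [255, [0, 0, 0], 0]]'

```text
time: 15.8
tool_pos: [0.6166, 0.236, 0.0561]
ee_rot: [-3.139, 0.001, 1.703]
wrist_force: [-0.1, 0.3, -1.3]
width: 0.016
finger_force: 30.1
```

```bash
python3 f.py w14|tail -7
```

```text
244 [30, 51, 69, 102, 110, 110, 109, 109, 108, 107, 108, 108, 109, 107, 107, 107, 74, 100, 131, 142, 82, 34]
258 [19, 19, 16, 15, 14, 63, 118, 127, 128, 127, 127, 127, 127, 128, 128, 127, 81, 100, 131, 139, 79, 35]
270 [19, 17, 16, 17, 51, 97, 101, 99, 92, 84, 81, 81, 82, 80, 80, 80, 68, 100, 133, 131, 75, 34]
279 [10, 13, 13, 16, 15, 16, 91, 107, 107, 104, 112, 115, 109, 122, 126, 128, 128, 128, 127, 128, 128, 127, 127, 127, 128, 127, 127, 128, 128, 127, 129, 115, 77, 75, 84, 103, 107, 108, 55, 11, 7, 8, 13, 11, 11, 14, 59, 72]
282 [29, 26, 16, 15, 16, 35, 98, 109, 109, 105, 106, 114, 113, 124, 126, 128, 128, 127, 127, 127, 128, 127, 127, 128, 127, 127, 128, 127, 127, 127, 128, 105, 71, 73, 82, 104, 108, 109, 63, 17, 10, 11, 22, 29, 29, 31, 57, 71]
288 [28, 29, 21, 15, 15, 90, 125, 131, 131, 131, 131, 131, 131, 131, 131, 131, 131, 132, 132, 131, 131, 131, 131, 131, 130, 131, 130, 132, 131, 131, 131, 131, 132, 132, 133, 132, 132, 132, 129, 66, 12, 10, 26, 29, 29, 31, 57, 63]
15.85 [0.6173 0.2362 0.0573] [ 0.2  0.6 -1.9]
```

>>> carry_out --increments '[[255, [0, 0, 5], 0], [255, [0, 0, 5], 0], [255, [0, 0, 5], 0], [255, [0, 0, 4], 0], [255, [0, 0, 0], 0]]'

```text
time: 16.35
tool_pos: [0.6168, 0.236, 0.0376]
ee_rot: [-3.14, 0.0, 1.703]
wrist_force: [-0.1, 0.6, -2.4]
width: 0.0159
finger_force: 30.1
```

>>> carry_out --increments '[[255, [0, 0, 4], 0], [255, [0, 0, 4], 0], [255, [0, 0, 3], 0], [255, [0, 0, 2], 0], [255, [0, 0, 0], 0], [255, [0, 0, 0], 0]]'

```text
time: 16.95
tool_pos: [0.6175, 0.2363, 0.0259]
ee_rot: [3.141, 0.0, 1.703]
wrist_force: [-0.8, -0.1, -0.5]
width: 0.016
finger_force: 31.0
```

```bash
python3 f.py w15
```

```text
244 [31, 59, 77, 85, 101, 104, 105, 106, 107, 106, 105, 105, 105, 104, 105, 105, 104, 104, 104, 64, 43, 33]
258 [18, 15, 17, 15, 13, 59, 114, 123, 124, 123, 122, 123, 123, 123, 123, 123, 114, 86, 75, 53, 42, 32]
270 [18, 17, 16, 17, 47, 96, 105, 106, 97, 85, 84, 85, 85, 80, 78, 78, 78, 69, 67, 51, 43, 30]
279 [9, 10, 13, 16, 15, 18, 89, 105, 106, 106, 110, 110, 109, 121, 125, 124, 123, 123, 123, 123, 123, 123, 123, 122, 123, 123, 123, 123, 124, 125, 125, 125, 81, 67, 85, 102, 106, 106, 54, 11, 9, 7, 11, 10, 10, 12, 57, 68]
282 [28, 26, 17, 17, 14, 32, 93, 104, 105, 100, 110, 110, 112, 121, 125, 124, 122, 124, 123, 123, 123, 123, 123, 122, 122, 123, 122, 123, 124, 124, 124, 113, 75, 69, 85, 101, 105, 105, 62, 17, 9, 8, 20, 28, 28, 28, 54, 67]
288 [29, 28, 18, 15, 16, 72, 100, 105, 104, 97, 97, 108, 110, 121, 125, 98, 66, 60, 63, 66, 70, 73, 75, 78, 80, 83, 87, 91, 104, 120, 124, 99, 67, 71, 67, 96, 104, 104, 88, 39, 4, 7, 24, 29, 29, 29, 54, 60]
17.0 [0.6176 0.2362 0.0259] [ 0.2  1.2 -0.9]
```

>>> carry_out --increments '[[255, [0, 0, 2], 0], [255, [0, 0, 1], 0], [255, [0, 0, 0], 0], [185, [0, 0, 0], 0], [165, [0, 0, 0], 0], [165, [0, 0, 0], 0], [165, [0, 0, 0], 0]]'

```text
time: 17.7
tool_pos: [0.6174, 0.236, 0.0227]
ee_rot: [-3.141, 0.0, 1.703]
wrist_force: [0.4, -0.1, -0.1]
width: 0.0326
finger_force: 0.0
```

>>> carry_out --increments '[[165, [0, 0, -5], 0], [165, [0, 0, -15], 0], [165, [0, 0, -30], 0], [165, [0, 0, -40], 0], [100, [0, 0, -40], 0], [0, [0, 0, 0], 0]]'

```text
time: 18.3
tool_pos: [0.6213, 0.2374, 0.1633]
ee_rot: [3.125, -0.002, 1.703]
wrist_force: [-0.6, -0.7, 1.1]
width: 0.0456
finger_force: 0.0
```

Run:
```python
from h import *
o=robot.get_obs(); print(o["time"],o["tool_pos"].round(4),o["width"])
s=robot.snapshot("scene"); cv2.imwrite("pics/s16.png",s); t=robot.snapshot("top"); cv2.imwrite("pics/t16.png",t); w=robot.snapshot("wrist"); cv2.imwrite("pics/w16.png",w); c=cal("wrist"); np.save("w16.npy",np.array([c[0],c[1],c[2],*c[3].ravel()]))
C=np.array([.626,.2095]); th=np.radians(5.1)
cs=cal("scene")
g=cv2.cvtColor(s,cv2.COLOR_BGR2GRAY); g0=cv2.cvtColor(cv2.imread("pics/scene0.png"),cv2.COLOR_BGR2GRAY)
# black handle in scene within tray
ex=np.array([np.cos(th),np.sin(th)]); ey=np.array([-np.sin(th),np.cos(th)])
cor=[proj(cs,[*(C+ex*x+ey*y),.016]).round(0) for x in(-.055,.055) for y in (-.075,.075)]; print(cor)
hsv=s.max(2); m=np.zeros_like(hsv); poly=np.array([cor[0],cor[1],cor[3],cor[2]],np.int32); cv2.fillPoly(m,[poly],1); m=cv2.dilate(m,np.ones((9,9)))
b=((hsv<60)&(m>0)).astype(np.uint8); n,l,st,ct=cv2.connectedComponentsWithStats(b)
for i in range(1,n):
    if st[i,4]>8: p=onz(cs,*ct[i],.02)[:2]-C; print(st[i],ct[i].round(1),"tray xy",(p@ex).round(3),(p@ey).round(3))
for r in range(200,236,2): print(r,' '.join(f"{v:3d}" for v in g[r,198:265:2]))
```

```text
18.3 [0.6213 0.2374 0.1633] 0.0456430462075863
[array([264., 204.]), array([238., 232.]), array([226., 196.]), array([197., 222.])]
[226 210   8  15  97] [229.5 217.2] tray xy -0.008 0.027
200  90 100  99  99 100 102 122 126 158 196 214 216 197 137 102 112 118 127 137 157 166 181 197 203 212 215 214 215 215 217 217 216 216 216
202 108 135 114 113 147 165 193 205 213 218 216 192 132 103 134 140 132 124 117 113 113 119 125 137 160 168 185 196 199 212 214 216 217 216
204 140 192 186 175 174 171 191 189 208 210 183 126 105 143 165 168 168 164 153 145 133 126 120 115 111 112 120 128 142 162 172 192 201 210
206 146 203 204 206 204 198 192 173 171 158 114 104 144 167 171 163 157 163 161 163 163 163 160 152 146 136 125 114 110 110 112 130 143 183
208 150 203 207 205 205 205 204 198 154 103 102 144 168 171 169 130 109 107 123 136 145 151 163 170 171 167 162 153 144 139 130 127 110 176
210 150 204 206 206 205 204 198 159 104 107 144 167 172 173 155  87  56  63 120 140 126 105 147 169 170 168 167 166 166 164 152 110 108 184
212 154 204 205 204 204 191 152 104 116 151 171 173 172 161 105  39  27
[... 908 characters left out ...]

226 136 110 111 118 125 142 152 155 166 168 175 173 174 169 152 138 138 164 171 171 170 169 167 139  98 111 170 199 202 203 202 202 202 197
228 158 126 121 112 110 110 111 117 122 131 145 151 165 164 166 171 170 172 172 170 169 168 141 101 111 169 200 203 203 202 201 192 189 182
230 197 186 174 159 145 132 120 115 110 109 108 113 120 126 142 151 168 164 169 168 167 144 101 111 165 199 202 202 202 204 198 171 163 166
232 205 206 205 201 195 190 175 166 145 132 117 114 107 107 108 111 121 124 143 141 136 102 108 158 199 203 202 201 201 202 202 187 168 149
234 206 205 205 199 187 180 187 199 198 191 178 164 143 130 118 112 107 106 106 107 105 104 154 194 203 203 202 183 174 182 190 178 156 128
```

>>> carry_out --increments '[[0, [-2, -25, 0], 0], [0, [-2, -35, 0], 0], [0, [-1.5, -35, 0], 0], [0, [-1, -24, 0], 0], [0, [0, 0, 20], 0], [0, [0, 0, 0], 0], [0, [0, 0, 0], 0]]'

```text
time: 19.15
tool_pos: [0.4993, 0.2137, 0.131]
ee_rot: [-3.138, 0.001, 1.703]
wrist_force: [0.0, 0.8, 0.5]
width: 0.094
finger_force: 0.0
```

Run:
```python
from h import *
c=cal("wrist"); w=robot.snapshot("wrist"); o=robot.get_obs(); cv2.imwrite("pics/w17.png",w); print(o["time"],o["tool_pos"].round(4),o["ee_rot"].round(3),o["width"])
g=cv2.cvtColor(w,cv2.COLOR_BGR2GRAY)
p=o["tool_pos"]
R=np.array([.5002,.2139,.045]); a=np.array([-.1324,.9912,0]); 
for s in (-.012,.012): print(s,proj(c,R+a*s+[0,0,.025]).round(1))
print(proj(c,R+a*.1),proj(c,p))
b=(w.max(2)<40)
for r in range(200,300,8): print(r,' '.join(f"{v:3d}" for v in g[r,200:320:3]))
```

```text
19.2 [0.5001 0.2139 0.1319] [-3.14   0.     1.703] 0.09437413300125161
-0.012 [258.8 226.6]
0.012 [258.8 196.4]
[258.91106615  75.9278542 ] [258.58624637 244.43941357]
200 139 138 138 138 139 138 138 139 138 135   8   8  10  11  12  13  17  14  15  17  18  19  19  19  17  17  19  16  16  16 136 139 139 140 140 140 140 139 139 140
208 138 138 138 138 138 138 139 138 138 138  17   8   8  12  11  12  15  16  15  19  17  16  18  19  19  19  18  18  15  14 135 139 139 140 139 139 140 139 140 139
216 138 139 139 138 139 138 138 138 139 138  55  11  13  13  12  14  16  15  18  18  19  16  18  18  18  20  17  16  14  60 135 139 139 140 139 140 139 139 140 139
224  64  63  63  64  68  77  85 112 110 108 128 134 133 132 124 117  72  24  14  17  18  20  17  68  95 124 141 140 137 132 139 139 139 139 139 139 140 139 140 140
232 147 147 147 148 147 144 146 143 138 137 124 134 133 130 134 132 131  67  94 115 120 123 105 134 136 134 142 138 137 133 109 114 131 139 140 139 140 140 139 139
240 144 143 145 145 144 144 145 145 144 144 124 135 134 130 134 131 130  69  95 114 119 121 105 135 135 135 142 
[... 499 characters left out ...]
 132 145 145 145 145 145 145 145 145 146 145
272 143 143 143 143 144 144 144 143 145 143 104 133 132 129  98 114 113  67  96 115 116 117  99 116 114 117 138 132 139 127 145 145 145 144 145 145 145 145 144 145
280 143 144 144 143 144 143 144 143 144 144 103 132 131  46  47  46  45  67  95 114 115 115  98  55  55  54  63 133 137 132 144 144 144 145 145 145 144 144 144 145
288 142 143 143 143 143 142 143 144 143 144  98 130  68  42  42  40  41  66  95 114 114 115  95  42  41  42  41 124 135 142 145 145 144 145 145 144 144 144 144 144
296  40  40  38  40  40  39  40  39  39  39  39  39  39  40  38  39  38  38  38  39  38  39  39  39  37  38  38  39  39  39  39  39  38  39  37  39  38  39  38  38
```

>>> carry_out --increments '[[0, [0, 0, 30], 0], [0, [0, 0, 30], 0], [0, [0, 0, 22], 0], [0, [0, 0, 10], 0], [120, [0, 0, 0], 0], [200, [0, 0, 0], 0], [255, [0, 0, 0], 0], [255, [0, 0, 0], 0]]'

```text
time: 20.0
tool_pos: [0.5014, 0.2144, 0.0423]
ee_rot: [3.139, -0.0, 1.703]
wrist_force: [-0.0, 0.2, 0.1]
width: 0.0657
finger_force: 0.0
```

>>> carry_out --increments '[[255, [0, 0, 0], 0], [255, [0, 0, 0], 0], [255, [0, 0, 0], 0]]'

```text
time: 20.3
tool_pos: [0.5004, 0.2142, 0.0413]
ee_rot: [3.141, -0.0, 1.703]
wrist_force: [-0.9, -0.4, 2.1]
width: 0.0497
finger_force: 30.0
```

>>> carry_out --increments '[[150, [0, 0, 0], 0], [0, [0, 0, 0], 0], [0, [0, 0, 0], 0], [0, [0, 0, -25], 0], [0, [0, 0, -45], 0], [0, [0, 0, -50], 0], [0, [30, -10, -40], 8.5], [0, [0, 0, 0], 8.5]]'

```text
time: 21.1
tool_pos: [0.4889, 0.2451, 0.2079]
ee_rot: [3.13, -0.008, 1.403]
wrist_force: [-0.4, -0.4, 0.2]
width: 0.0936
finger_force: 0.0
```

>>> carry_out --increments '[[0, [0, 0, 0], 8.3], [0, [0, 0, 0], 8.3], [0, [0, 0, 0], 8.3], [0, [0, 0, 0], 8.3], [0, [0, 0, 0], 8.3], [0, [0, 0, 0], 8.3], [0, [0, 0, 0], 8.3], [0, [0, 0, 0], 8.3]]'

```text
time: 21.9
tool_pos: [0.4867, 0.2418, 0.1995]
ee_rot: [3.141, 0.001, 0.242]
wrist_force: [0.2, -0.1, 0.2]
width: 0.094
finger_force: 0.0
```

>>> carry_out --increments '[[0, [-15, 43, 0], 0], [0, [-15, 43, 0], 0], [0, [-15, 43, 0], 0], [0, [-15, 43, 0], 0], [0, [-15, 43, 0], 0], [0, [-12, 40, 0], 0], [0, [0, 0, 0], 0], [0, [0, 0, 0], 0]]'

```text
time: 22.7
tool_pos: [0.4648, -0.0273, 0.1997]
ee_rot: [-3.141, 0.0, 0.245]
wrist_force: [0.1, 0.3, 0.4]
width: 0.0941
finger_force: 0.0
```

Run:
```python
from h import *
c=cal("wrist"); w=robot.snapshot("wrist"); o=robot.get_obs(); cv2.imwrite("pics/w18.png",w); np.save("w18.npy",np.array([c[0],c[1],c[2],*c[3].ravel()])); print(o["time"],o["tool_pos"].round(4),o["ee_rot"].round(3))
# predicted px of rough stand
for n,q in dict(cL=(.549,.027,.084),cR=(.561,-.137,.084),C=(.555,-.055,0),b1=(.52,.045,.0),b2=(.53,-.145,0)).items(): print(n,proj(c,q).round(1))
# rectify at z=.008 (base top): bright base vs dark block; z=.084 cheek tops : resample 1mm grid
def rect(z,x0,x1,y0,y1,st):
    xs=np.arange(x1,x0,-st); ys=np.arange(y1,y0,-st); X,Y=np.meshgrid(xs,ys,indexing="ij")
    f,cx,cy,T=c; Q=np.stack([X-T[0,3],Y-T[1,3],np.full_like(X,z)-T[2,3]],-1)@T[:3,:3]
    return cv2.remap(w,(cx+f*Q[...,0]/Q[...,2]).astype(np.float32),(cy+f*Q[...,1]/Q[...,2]).astype(np.float32),cv2.INTER_LINEAR)
for z in (.084,): 
    r=cv2.cvtColor(rect(z,.50,.61,.0,.06,.002),cv2.COLOR_BGR2GRAY)
    print("L"); 
    for i,row in enumerate(r): print(f"{.61-.002*i:.3f}",' '.join(f"{v:3d}" for v in row))
    r=cv2.cvtColor(rect(z,.51,.62,-.17,-.11,.002),cv2.COLOR_BGR2GRAY)
    print("R")
    for i,row in enumerate(r): print(f"{.62-.002*i:.3f}",' '.join(f"{v:3d}" for v in row))
```

```text
22.75 [ 0.4649 -0.0264  0.1997] [-3.141  0.     0.247]
cL [220.7  86.8]
cR [406.2 120.6]
C [301.5 106.7]
b1 [208.5 115.5]
b2 [369.8 147.8]
L
0.610   0  46 133 133 133 132 133 134 133 133 133 133 133 133 133 133 133 134 134 133 134 134 134 134 134 134 134 134 134 134
0.608 132 133 133 133 133 133 133 134 133 133 134 133 133 134 133 133 134 134 134 134 134 134 134 134 134 134 134 134 134 135
0.606 133 133 133 133 133 133 134 133 133 133 133 134 133 133 133 134 134 134 134 134 134 135 134 134 135 135 135 135 135 135
0.604 133 134 133 134 133 133 133 133 133 134 134 133 134 134 133 134 134 134 134 134 135 135 134 134 134 135 135 135 135 135
0.602 133 134 134 134 134 134 134 133 134 134 134 134 134 135 135 134 135 134 135 135 135 135 135 136 135 135 135 135 135 135
0.600 134 133 133 134 134 134 134 134 134 134 134 134 134 134 134 135 135 135 135 134 135 135 135 136 135 135 136 135 136 136
0.598 134 134 133 134 134 133 134 134 134 134 135 134 135 135 136 135 135 135 135 135 135 135 135 136 136 135 136 136 136 135
0.596 133 133 134 134 134 134 135 134 134 134 134 135 135 135 135 135 134 135
[... 12422 characters left out ...]
37 137 136  57  64  72  77  77  78  79  78  79  79
0.520 138 139 138 138 138 138 137 138 138 138 138 137 138 137 138 137 137 138 137 137 136  55  65  72  77  78  77  78  78  79  79
0.518 139 139 138 138 138 139 138 137 137 138 138 138 138 138 137 137 138 138 137 137 132  54  66  74  77  79  78  78  78  78  79
0.516 138 139 138 138 138 138 137 138 137 138 138 138 138 138 137 137 137 138 137 137 123  56  68  75  77  78  78  78  79  78  79
0.514 138 138 138 138 138 138 138 138 138 138 138 138 138 138 137 137 138 137 137 137 108  59  68  75  77  78  78  79  79  79  80
0.512 139 138 138 138 138 138 138 138 138 138 137 138 138 138 138 138 137 137 137 138  94  61  69  76  77  78  78  78  79  79  79
```

>>> carry_out --increments '[[0, [15.5, -37.4, 0], 0], [0, [15.5, -37.4, 0], 0], [0, [15.5, -37.4, 0], 0], [0, [15.5, -37.4, 0], 0], [0, [15.5, -37.4, 0], 0], [0, [15.5, -37.4, 0], 0], [0, [0, 0, 20], -8.4], [0, [0, 0, 20], -8.3]]'

```text
time: 23.55
tool_pos: [0.4996, 0.2175, 0.1598]
ee_rot: [3.142, -0.001, 0.551]
wrist_force: [0.0, -0.4, -0.9]
width: 0.0941
finger_force: 0.0
```

>>> carry_out --increments '[[0, [0, 0, 10], -8.3], [0, [0, 0, 10], -8.4], [0, [0, 0, 0], -8.3], [0, [0, 0, 0], -8.4], [0, [0, 0, 0], -8.3], [0, [0, 0, 0], -8.4], [0, [0, 0, 0], -8.3], [0, [0, 0, 0], -8.3]]'

```text
time: 24.35
tool_pos: [0.4992, 0.2158, 0.1397]
ee_rot: [-3.141, -0.0, 1.713]
wrist_force: [-0.5, 0.3, 0.3]
width: 0.094
finger_force: 0.0
```

>>> carry_out --increments '[[0, [0, 0, 0], 0], [0, [0, 0, 0], 0]]'

```text
time: 24.55
tool_pos: [0.4995, 0.215, 0.1398]
ee_rot: [-3.141, -0.0, 1.703]
wrist_force: [-0.6, 0.3, 0.1]
width: 0.0942
finger_force: 0.0
```

>>> carry_out --increments '[[0, [-1, 0.7, 35], 0], [0, [0, 0, 35], 0], [60, [0, 0, 20], 0], [110, [0, 0, 9], 0], [110, [0, 0, 0], 0], [255, [0, 0, 0], 0], [255, [0, 0, 0], 0], [255, [0, 0, 0], 0]]'

```text
time: 25.35
tool_pos: [0.5014, 0.2131, 0.0425]
ee_rot: [3.14, -0.0, 1.703]
wrist_force: [-2.0, -0.6, 5.8]
width: 0.0494
finger_force: 24.0
```

>>> carry_out --increments '[[255, [0, 0, 0], 0], [255, [0, 0, 0], 0], [255, [0, 0, 0], 0]]'

```text
time: 25.65
tool_pos: [0.5014, 0.2131, 0.0424]
ee_rot: [3.14, -0.0, 1.703]
wrist_force: [-2.2, -0.3, 6.1]
width: 0.0495
finger_force: 30.0
```

>>> carry_out --increments '[[255, [0, 0, -8], 0], [255, [0, 0, -20], 0], [255, [0, 0, -30], 0], [255, [0, 0, -30], 0], [255, [0, 0, -18], 0], [255, [0, 0, 0], 0]]'

```text
time: 26.25
tool_pos: [0.5027, 0.2133, 0.1502]
ee_rot: [3.135, -0.001, 1.703]
wrist_force: [-0.3, 0.6, -2.1]
width: 0.0497
finger_force: 30.0
```

>>> carry_out --increments '[[255, [-20, 1.8, 0], 0], [255, [-35, 3.1, 0], 0], [255, [-45, 4, 0], 0], [255, [-45, 4, 0], 0], [255, [-45, 4, 0], 0], [255, [-42, 3.7, 0], 0], [255, [-30, 2.6, 0], 0], [255, [-15, 1.3, 0], 0]]'

```text
time: 27.05
tool_pos: [0.561, -0.0611, 0.1446]
ee_rot: [-3.138, -0.0, 1.7]
wrist_force: [-0.6, 0.6, -3.1]
width: 0.0493
finger_force: 30.0
```

>>> carry_out --increments '[[255, [0, 0, 0], 0.9], [255, [0, 0, 0], 0], [255, [0, 0, 0], 0]]'

```text
time: 27.35
tool_pos: [0.5614, -0.0568, 0.1466]
ee_rot: [-3.141, -0.001, 1.69]
wrist_force: [1.1, 0.6, -2.2]
width: 0.0497
finger_force: 30.0
```

Run:
```python
from h import *
c=cal("wrist"); w=robot.snapshot("wrist"); o=robot.get_obs(); cv2.imwrite("pics/w19.png",w); p=o["tool_pos"]; y=o["ee_rot"][2]; print(o["time"],p.round(4),o["ee_rot"].round(4),o["width"],o["finger_force"])
g=cv2.cvtColor(w,cv2.COLOR_BGR2GRAY)
a=np.array([np.cos(y),np.sin(y),0])
for n,q in dict(axEnd=p+a*.107+[0,0,.003],ax60=p+a*.06+[0,0,.003],slotL=(.5527,.0229,.084),baseEnd=(.5516,.036,.008)).items(): print(n,proj(c,q).round(1))
for r in list(range(30,230,8)): print(r,' '.join(f"{v:3d}" for v in g[r,214:304:2]))
```

```text
27.4 [ 0.5615 -0.0568  0.1468] [-3.1412e+00 -6.0000e-04  1.6899e+00] 0.04904164635265172 29.99568611383438
axEnd [257.2  37.1]
ax60 [257.3 137.4]
slotL [258.5 102.1]
baseEnd [258.9  91.1]
30 154 155 155 154 154 155 155 155 156 155 155 155 155 154 156 156 154 155 155 156 156 155 155 155 155 155 156 155 155 155 155 155 155 155 156 155 155 155 154 155 154 155 156 155 155
38 155 155 155 155 155 156 156 156 156 157 156 156 156 155 103  61  70  79  87  97 105 114 121 125 126 126 127 127 124 121 107 149 156 157 156 155 157 156 156 155 156 156 155 156 157
46 156 156 156 156 156 157 156 157 157 156 156 157 155 156 120  61  72  79  89  97 105 114 123 127 127 127 128 127 124 120 105 149 157 157 157 157 156 157 156 157 156 156 156 156 157
54 156 156 156 156 157 157 157 157 156 157 157 157 158 157 120  62  71  79  89  98 106 114 124 127 127 128 128 127 124 120 104 153 158 157 157 157 157 157 157 156 157 157 157 158 157
62 157 157 156 157 157 157 158 158 157 158 158 158 158 158 120  62  71  80  89  98 107 114 124 126 129 128 128 127 124 120 103 153 157 157 158 157 158 157 158 157 158 158 157 157 1
[... 2978 characters left out ...]
 145 145 146 145  87  98  97  65  71  82  95 105 115 124 128 130 133 133 131 123 117 100 100 100 100  95 146 147 145 148 148 146 148 148 153 161 160
206 160 160 161 118 148 146 147 146 144 145 147 146  84  99 100  65  71  82  96 105 116 122 128 132 133 133 131 122 116  98 100  99 100 103 145 148 144 149 148 146 147 148 157 161 161
214 159 160 160 121 145 145 147 112  83  57  37  10   9  11  33  60  71  83  96 107 116 125 129 132 133 132 131 122 116  90  21   9  11  10  47  79 111 150 149 147 147 146 156 160 161
222  80  28   6  10   8   9   9   5  67  70  69  71  69  70  70  64  72  82  96 106 117 124 129 132 132 133 131 122 116  84  69  69  70  70  68  69  66  10   8  11   8   6   7  36  62
```

>>> carry_out --increments '[[255, [0, 0, 10], 0], [255, [0, 0, 15], 0], [255, [0, 0, 12], 0], [255, [0, 0, 8], 0], [255, [0, 0, 5], 0], [255, [0, 0, 0], 0]]'

```text
time: 28.0
tool_pos: [0.5611, -0.0584, 0.0956]
ee_rot: [-3.139, -0.001, 1.688]
wrist_force: [-0.1, 0.5, -1.0]
width: 0.0493
finger_force: 30.0
```

>>> carry_out --increments '[[255, [0, 0, 5], 0], [255, [0, 0, 5], 0], [255, [0, 0, 5], 0], [255, [0, 0, 5], 0], [255, [0, 0, 5], 0], [255, [0, 0, 0], 0]]'

```text
time: 28.6
tool_pos: [0.5614, -0.0585, 0.071]
ee_rot: [-3.141, -0.0, 1.688]
wrist_force: [-0.2, -0.2, -2.5]
width: 0.0495
finger_force: 30.0
```

>>> carry_out --increments '[[255, [0, 0, 3], 0], [255, [0, 0, 3], 0], [255, [0, 0, 3], 0], [255, [0, 0, 2], 0], [255, [0, 0, 0], 0], [255, [0, 0, 0], 0]]'

```text
time: 29.2
tool_pos: [0.5618, -0.0585, 0.061]
ee_rot: [-3.142, 0.0, 1.688]
wrist_force: [1.6, 0.0, -3.2]
width: 0.0496
finger_force: 30.0
```

>>> carry_out --increments '[[255, [0, 0, 1.5], 0], [255, [0, 0, 1.5], 0], [255, [0, 0, 0], 0], [255, [0, 0, 0], 0]]'

```text
time: 29.6
tool_pos: [0.5617, -0.0585, 0.0579]
ee_rot: [-3.141, 0.0, 1.688]
wrist_force: [0.0, 0.2, -3.1]
width: 0.0492
finger_force: 30.0
```

>>> carry_out --increments '[[255, [0, 0, 1], 0], [255, [0, 0, 0], 0], [255, [0, 0, 0], 0]]'

```text
time: 29.9
tool_pos: [0.5619, -0.0586, 0.0575]
ee_rot: [3.141, 0.0, 1.688]
wrist_force: [-1.4, 1.4, 1.1]
width: 0.0493
finger_force: 30.0
```

>>> carry_out --increments '[[255, [0, 0, 0.7], 0], [255, [0, 0, 0], 0], [110, [0, 0, 0], 0], [60, [0, 0, 0], 0], [0, [0, 0, 0], 0], [0, [0, 0, 0], 0], [0, [0, 0, 0], 0]]'

```text
time: 30.6
tool_pos: [0.5618, -0.0585, 0.0561]
ee_rot: [-3.141, 0.0, 1.688]
wrist_force: [-0.2, 0.3, -0.2]
width: 0.0815
finger_force: 0.0
```

>>> carry_out --increments '[[0, [0, 0, -10], 0], [0, [0, 0, -25], 0], [0, [0, 0, -40], 0], [0, [0, 0, -40], 0], [0, [0, 0, -30], 0], [0, [0, 0, 0], 0], [0, [0, 0, 0], 0]]'

```text
time: 31.3
tool_pos: [0.5622, -0.0586, 0.2024]
ee_rot: [3.139, 0.001, 1.688]
wrist_force: [0.1, 0.0, -0.5]
width: 0.0941
finger_force: 0.0
```

Run:
```python
from h import *
c=cal("wrist"); w=robot.snapshot("wrist"); o=robot.get_obs(); cv2.imwrite("pics/w20.png",w); p=o["tool_pos"]; y=1.688; print(o["time"],p.round(4),o["ee_rot"].round(4),o["width"])
g=cv2.cvtColor(w,cv2.COLOR_BGR2GRAY)
a=np.array([np.cos(y),np.sin(y),0]); R=np.array([.5619,-.0586,.060])
for n,q in dict(axEnd=R+a*.107,ax60=R+a*.06,wheelTop=R+a*.012+[0,0,.025]).items(): print(n,proj(c,q).round(1))
for r in range(40,240,12): print(r,' '.join(f"{v:3d}" for v in g[r,214:304:2]))
s=robot.snapshot("scene"); cv2.imwrite("pics/s20.png",s); cs=cal("scene")
print("end scene",proj(cs,R+a*.107).round(1))
d=cv2.absdiff(s,cv2.imread("pics/s16.png"))[195:235,195:265].max(2); print("tray diff",d.mean(),(d>25).sum())
```

```text
31.35 [ 0.5613 -0.0584  0.2006] [-3.1405e+00 -2.0000e-04  1.6877e+00] 0.09404055487783773
axEnd [256.8  75.6]
ax60 [256.8 127.3]
wheelTop [256.8 181.2]
40 134 134 134 134 135 134 135 135 135 135 135 134 134 135 134 134 134 134 134 133 135 135 135 134 134 134 134 134 134 134 134 134 135 135 134 134 134 135 134 135 135 135 135 135 135
52 135 135 135 136 135 135 134 136 135 135 135 135 135 135 135 135 135 135 134 135 135 135 135 136 135 135 135 135 136 135 135 135 135 136 135 135 135 135 135 135 135 135 136 136 135
64 136 135 135 136 135 135 136 136 136 136 136 136 136 136 136 136 136 136 136 136 135 136 136 136 136 136 136 136 136 136 136 136 135 136 136 136 136 136 136 136 136 136 135 136 137
76 136 136 136 136 136 137 137 136 137 137 136 136 137 136 137 136 136 137  56  68  82  96 108 110 110 106 104 137 137 137 136 137 136 137 136 137 137 136 137 136 137 136 137 137 137
88 136 137 137 136 137 137 136 137 137 137 137 137 137 137 137 137 137 137  58  67  82  98 109 110 110 106 115 137 137 137 138 136 137 137 137 137 137 137 136 138 137 137 137 136 136
100 136 136 137 137  96 127 127 1
[... 1529 characters left out ...]
4  15  16  15  15  17  18  17  16  14  14  17  17 113 127 126 127 128 137 139 138 138 138 139
208 138 138 138 138 138 139 116 124 125 125 123 124 127  70  84  85  86  86  63  74  93 107 113 114 108  91  86  86  87  86  87 106 126 127 128 128 126 127 127 139 139 138 139 139 138
220 138 138 137 138 138 138 109 124 125 125 122 124 127  73  85  86  87  86  62  74  93 107 112 115 106  89  84  85  86  85  85 105 128 128 129 128 127 128 125 138 139 138 138 139 138
232 137 138 138 138 138 138  99 125 125 124 122 121 127  81  85  85  85  86  61  73  94 107 110 113 104  87  85  84  85  84  84 118 129 129 129 126 127 127 124 139 138 139 138 138 138
end scene [288.2 179.2]
tray diff 2.057142857142857 24
```

```bash
python3 -c "
from bench import robot
print(robot.close_job())"
```

```text
the job is handed in; nothing more can be done
None
```

I handed the job in at about 31 s of the 58 s allowed. My last checks showed the wedge and clip in the steel tray and the roller released in both stand slots, with its free end and wheel where they should be; I saw no verdict, and did not check the far end by camera.

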